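# Hook the handpiece holder into the slotted upright, lock it, and park the handpiece

## Task

Hang the white handpiece holder on the slotted upright: put its two hooks into the top pair of slots, then press it down until it is fully home and the spring catch has snapped out over it. Then lift the handpiece off its low rest and lay it gently in the holder's two saddles, about centred. Work with light, even pressure - the thin sheet bends if the holder is forced against the upright or pressed down hard - and leave the cast, the splint and the bur block where they are.

Things in the scene. Friction and masses are not known exactly. Their poses are not given: they have to be found in the camera images.
- holder_grip (a point): Centre of the white holder's straight arm, 20 mm wide, 22 high, gripped here (free 30 mm either way). x runs along the arm to the hooks, z up; it stands on its underside, 11 mm below. Saddle floors at x -45, y +-28, z +27 mm, 9 mm wide, 34 mm between side prongs that rise 17 more. 0.2-0.31 kg. Press flange 28 x 40 mm: centre x +66, top z +51; press it, do not pinch it.
- holder_hooks (a point): Point on the rear face of the holder's 40 mm wide hook plate, midway between the hooks, level with the underside of their necks; axes as holder_grip, which lies at x -80, z -33 mm. At y +-13 a neck 5 wide, 6 high; from it a lip (x +6 to +10) hangs to z -22. Lips enter level, 0 to 4 mm above the slots' lower edges, then go down 22 to 26; home, this point is level with those edges, on the face.
- catch (a joint): Spring catch in the strip's face, m pushed in: 0 out, 0.004 flush (its frame: midway between the top slots' lower edges). Nose 12 mm wide, 4 proud, 29 to 37.5 mm below those edges, ramp on top. The holder's latch bar (z -44 to -39 from holder_hooks) rides down over it (10 to 15 N) and it snaps out above. Press the flange near the upright: pressed far out, the holder cocks and jams.
- handpiece_mid (a point): Middle of the dental handpiece (white barrel 26 mm wide, 27 mm high, blue band, 128 mm long without its thin tip), half-way up. y runs along it, z up. It lies on a low black rest, its underside 8 mm above the worktop; 0.15-0.24 kg. Either way round in the saddles.
- grey_cast: Grey plaster dental cast, 57 x 68 x 32 mm, loose; leave alone. Origin: centre of the underside.
- bite_splint: Clear arch-shaped bite splint, 43 x 64 x 13 mm, loose; leave alone. Origin: centre of the underside.
- bur_block: Aluminium block full of burs, 34 x 66 x 44 mm, loose; leave alone. Origin: centre of the underside.
- post_mark (a point): Mark fixed to the upright's foot and post: x points into the upright, z up; the strip's front face is at x 0. On the post slides a slotted channel strip, clamped where it was left: x true, but up to 12 mm higher or lower and 2 mm to a side. At mid setting the mark is midway between the lower edges of its top two slots (8 wide, 32 high, at y +-13, 4 mm sheet); strip top 44 above.
Mind the look-alikes: they are no part of the job. Leave any orange look-alike of the part that bears post_mark alone.

How it is judged:
By the outcome, as a careful person would: the job done as asked, in the order asked, and still so for the second after the job is handed in, with the robot touching nothing.
It also fails if it takes over 72 s, if anything falls off the work surface, if the arm or the gripper's body presses on something with over 40 N, if the wrist force passes 120 N, or if a joint passes its speed limit or range.

## Robot

A 6-joint arm with a two-finger parallel gripper is mounted at the origin on a cart in front of the work surface, level with it; the furniture and walls round the work are solid. World frame = base frame: x ahead of the robot, y to its left, z up, the work surface at z = 0. Lengths are in m, angles in degrees, forces in N, time in s.
With the tool pointing down it reaches from about 0.4 to 0.825 m from the base axis. Payload 7 kg.
Tool frame: the origin (TCP) lies at the very end of the fingers, on their centre line; the grasp point (between the pads) lies 19 mm behind it; x points along the fingers, y is the direction in which the jaws open and shut, and the axes are right-handed (so a half turn about x gives the same grasp; the last joint's range is limited). The gripper opens to 88 mm and grips with 3 to 60 N. Pads are 19 mm wide; open, the fingers measure 130 mm over their backs; the gripper's body (78 mm by 193 mm) begins 47 mm behind the grasp point.
Start: joints at [82.053, 20.546, 0.682, 0, -70.136, -16.507], TCP at [0.279, 0.614, 0.227] pointing down, gripper open.
Joint ranges: [-176.03, 176.03], [-82.01, 121.73], [-58.28, 71.71], [-173.87, 95.51], [-174.79, -0.11], [-173.66, 173.66]. Speed limits (degrees/s): [136.94, 136.94, 172.46, 180, 180, 180].

## Interface

Orientations are given as [roll, pitch, yaw] about the fixed x, y, z axes, in that order (R = Rz(yaw) Ry(pitch) Rx(roll)).
In Python, from plant import monitor, eyes, ticket gives the robot as it stands. The module is installed in compiled form; this text tells all that it offers.
- The arm moves only by the shell command python3 -m crank 'ROWS'. ROWS is JSON, a list of rows, each an object with "linear": the shift along the world's x, y, z in units of 60 mm (1.0 is 60 mm), a list of three; "rot": the turn, a rotation vector about the world's x, y, z in units of 5 degrees (1.0 is 5 degrees), a list of three; "hand": the opening, from 0 (shut) to 1 (fully open). In form: [{"linear": [tx, ty, tz], "rot": [ax, ay, az], "hand": hand}, ...]. A call has 1 to 20 rows; each row shifts and turns the pose as measured when the row begins; what a row does not reach is not made up. A row lasts 1/8 s, in which the tool goes at most 62.5 mm and 10.7 degrees, less where a joint would pass 70% of its speed; a pose out of reach is approached as far as the arm can. A call is refused whole if a number of a shift passes 1 or a number of a turn 1, either way. A call with a gripper value outside its range is refused whole. The fingers move at their own pace and stop on an object; the grip force is fixed at half the most. Time passes only in rows, so rows that do not move let the fingers close. It gives the time, the measured TCP pose, the force and the opening at its end, in the units of the state.
- monitor.get_obs(): the state, without advancing time (a new reading comes with each control period).
- eyes.snapshot(name): name is "scene" or "top"; returns a dict with "image" (384x512x3 uint8, red, green, blue), "depth" (384x512 float32, m along the optical axis (not along the pixel's ray), 0 where there is no reading), "K" (3x3 intrinsics, pixels), "camera_from_world" (4x4, takes a point from world to camera coordinates). Camera axes: x right, y up, looking along -z (the intrinsics and any distortion apply to the point x, -y, -z); pixel columns grow to the right and rows downward; lengths in m; the calibration is good to about 2 mm. A picture is of the moment at which its call begins.
- ticket.close_job(): hands the job in, once; it reports no verdict.
The state is a dict: "clock": time; "joint_pos": joint angles; "qvel": joint speeds; "tau": joint torques, N m; "tool_pos": TCP position; "orientation": TCP orientation; "force": force on the tool from outside, world axes, zero at the start; "moment": the same for the moment, N m; "opening": finger opening in m.
Only numpy, scipy, OpenCV 4.12 (cv2) and the standard library are available. Lean on these libraries where they do the work, as an engineer would, in place of code of your own. Each camera call takes 0.05 s, during which the arm holds its last target.

## Working session

There is one attempt and no reset: what is moved stays moved. The work goes in short steps, Python scripts to look and compute and a shell command to move; the robot and the scene stay as the last step left them, time stands still between calls to the robot, and variables do not carry over. Pictures are saved under pics/ and viewed, and the job is handed in when it is done.

```bash
mkdir -p pics
cat > h.py <<'E'
import numpy as np, cv2
from plant import monitor, eyes, ticket
def snap(name,f=None):
    s=eyes.snapshot(name)
    np.savez(f'{name}.npz',**s)
    if f: cv2.imwrite(f'pics/{f}.png',cv2.cvtColor(s['image'],cv2.COLOR_RGB2BGR))
    return s
def load(name): return dict(np.load(f'{name}.npz'))
def pts(s):
    K=s['K'];d=s['depth'];T=np.linalg.inv(s['camera_from_world'])
    v,u=np.mgrid[:d.shape[0],:d.shape[1]]
    x=(u-K[0,2])/K[0,0]*d; y=(v-K[1,2])/K[1,1]*d
    P=np.stack([x,-y,-d,np.ones_like(d)],-1)
    return (P@T.T)[...,:3]
def proj(s,p):
    p=np.atleast_2d(p); c=(np.c_[p,np.ones(len(p))]@s['camera_from_world'].T)
    return np.c_[s['K'][0,0]*c[:,0]/-c[:,2]+s['K'][0,2], s['K'][1,1]*c[:,1]/c[:,2]+s['K'][1,2]]
def ray(s,u,v):
    T=np.linalg.inv(s['camera_from_world']);K=s['K']
    d=T[:3,:3]@np.array([(u-K[0,2])/K[0,0],-(v-K[1,2])/K[1,1],-1]); return T[:3,3],d
def onz(s,u,v,z):
    o,d=ray(s,u,v); return o+d*(z-o[2])/d[2]
E
python3 - <<'E'
from h import *
for n in('scene','top'):
    s=snap(n,n+'0'); print(n,s['K'].round(1).tolist(),np.linalg.inv(s['camera_from_world']).round(3).tolist(),(s['depth']>0).mean())
o=monitor.get_obs(); print({k:np.round(v,3).tolist() for k,v in o.items()})
E
```

```text
scene [[437.3, 0.0, 257.5], [0.0, 437.3, 196.2], [0.0, 0.0, 1.0]] [[0.891, 0.214, -0.4, -0.012], [-0.453, 0.376, -0.808, -0.98], [-0.022, 0.902, 0.432, 0.725], [0.0, 0.0, 0.0, 1.0]] 0.9961039225260416
top [[483.7, 0.0, 257.2], [0.0, 483.7, 181.4], [0.0, 0.0, 1.0]] [[0.015, 0.994, -0.105, 0.414], [-1.0, 0.013, -0.013, 0.192], [-0.012, 0.105, 0.994, 1.674], [0.0, 0.0, 0.0, 1.0]] 0.9959920247395834
{'clock': 0.1, 'joint_pos': [82.053, 20.588, 0.64, -0.018, -70.135, -16.507], 'qvel': [-0.019, -0.066, -0.032, 0.108, 0.11, 0.056], 'tau': [-0.001, -58.416, 29.375, 7.015, 0.01, -0.0], 'tool_pos': [0.279, 0.614, 0.226], 'orientation': [95.087, 89.916, -109.374], 'force': [0.576, 0.08, 0.069], 'moment': [0.006, -0.045, 0.026], 'opening': 0.088}
```

View pics/scene0.png

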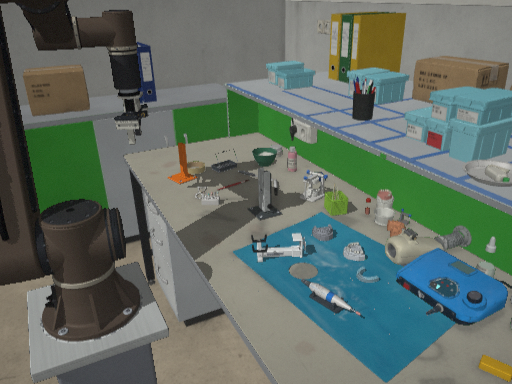

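View pics/top0.png

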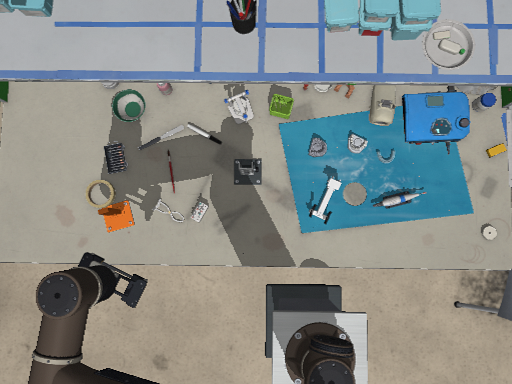

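Run:
```python
from h import *
s=load('scene');t=load('top')
def crop(im,u0,u1,v0,v1,k,f):
    c=cv2.resize(im[v0:v1,u0:u1],None,fx=k,fy=k,interpolation=cv2.INTER_CUBIC); cv2.imwrite(f'pics/{f}.png',c[...,::-1])
crop(s['image'],230,380,155,325,5 if 0 else 3.5,'c1')
crop(t['image'],225,435,130,235,3.8,'c2')
for n,q in(('scene',s),('top',t)):
    P=pts(q); print(n)
    for uv in ([(300,247),(262,243),(268,175),(335,297),(262,210)] if n=='scene' else [(325,198),(334,184),(400,198),(248,170),(260,172),(355,194)]): print(uv,P[uv[1],uv[0]].round(4))
```

```text
scene
(300, 247) [ 0.5936 -0.0359  0.0185]
(262, 243) [0.5175 0.0652 0.0007]
(268, 175) [0.6292 0.2304 0.1477]
(335, 297) [ 0.5349 -0.2912  0.0331]
(262, 210) [0.6089 0.2406 0.0145]
top
(325, 198) [ 0.5344 -0.0174  0.0266]
(334, 184) [ 0.5791 -0.0429  0.0622]
(400, 198) [ 0.5375 -0.2704  0.0323]
(248, 170) [0.6131 0.243  0.1349]
(260, 172) [6.241e-01 2.054e-01 3.000e-04]
(355, 194) [ 0.5513 -0.1238  0.0037]
```

View pics/c1.png

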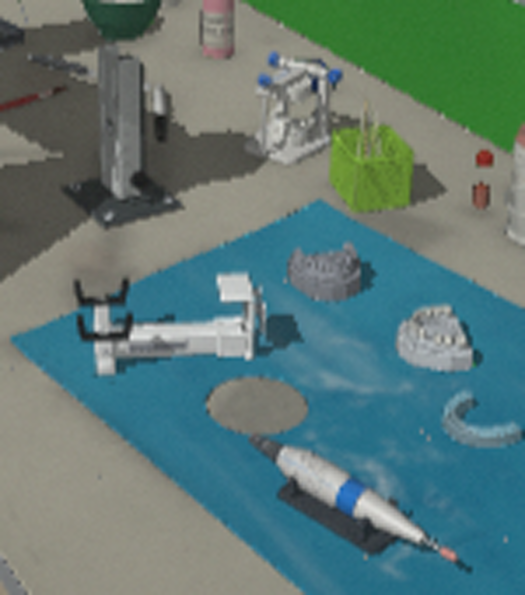

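View pics/c2.png

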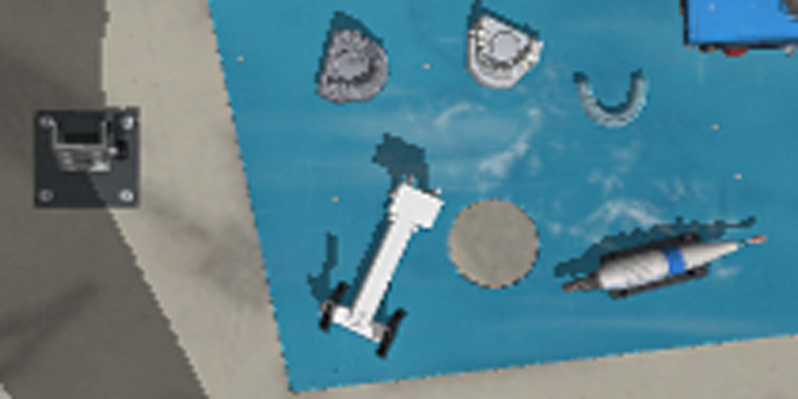

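Run:
```python
from h import *
s=load('scene');t=load('top')
im=s['image'][155:225,240:300]; cv2.imwrite('pics/c3.png',cv2.resize(im,None,fx=8,fy=8,interpolation=cv2.INTER_CUBIC)[...,::-1])
P=pts(s)
for v in range(160,215,3):
    print(v,[tuple((P[v,u]*1000).round().astype(int)) for u in range(256,276,2)])
im=t['image'][150:190,225:275]; cv2.imwrite('pics/c4.png',cv2.resize(im,None,fx=12,fy=12,interpolation=cv2.INTER_CUBIC)[...,::-1])
P=pts(t)
for v in range(156,186,2):
    print(v,[tuple((P[v,u]*1000).round().astype(int)) for u in range(234,264,2)])
```

```text
160 [(np.int64(791), np.int64(648), np.int64(33)), (np.int64(798), np.int64(641), np.int64(34)), (np.int64(801), np.int64(628), np.int64(38)), (np.int64(804), np.int64(614), np.int64(42)), (np.int64(819), np.int64(625), np.int64(35)), (np.int64(825), np.int64(617), np.int64(37)), (np.int64(830), np.int64(608), np.int64(39)), (np.int64(845), np.int64(616), np.int64(33)), (np.int64(852), np.int64(611), np.int64(34)), (np.int64(904), np.int64(688), np.int64(-2))]
163 [(np.int64(817), np.int64(702), np.int64(-4)), (np.int64(803), np.int64(653), np.int64(15)), (np.int64(806), np.int64(638), np.int64(20)), (np.int64(811), np.int64(628), np.int64(22)), (np.int64(819), np.int64(626), np.int64(21)), (np.int64(829), np.int64(625), np.int64(19)), (np.int64(836), np.int64(620), np.int64(19)), (np.int64(852), np.int64(630), np.int64(13)), (np.int64(882), np.int64(668), np.int64(-6)), (np.int64(887), np.int64(657), np.int64(-3))]
166 [(np.int64(797), np.int64(662), np.int64(-1)), (np.int64(801), np.int64(649), np.int64(2)), (np.int64(814), np.int64(655), np.int64(-2)), (np.int64(817), np.int64(642
[... 17395 characters left out ...]
 np.int64(-7))]
184 [(np.int64(580), np.int64(295), np.int64(5)), (np.int64(581), np.int64(288), np.int64(-2)), (np.int64(581), np.int64(281), np.int64(3)), (np.int64(581), np.int64(274), np.int64(6)), (np.int64(581), np.int64(267), np.int64(6)), (np.int64(580), np.int64(260), np.int64(12)), (np.int64(581), np.int64(253), np.int64(4)), (np.int64(581), np.int64(246), np.int64(8)), (np.int64(581), np.int64(239), np.int64(6)), (np.int64(581), np.int64(232), np.int64(8)), (np.int64(581), np.int64(226), np.int64(9)), (np.int64(581), np.int64(219), np.int64(9)), (np.int64(581), np.int64(212), np.int64(10)), (np.int64(581), np.int64(205), np.int64(12)), (np.int64(582), np.int64(198), np.int64(-3))]
```

View pics/c3.png

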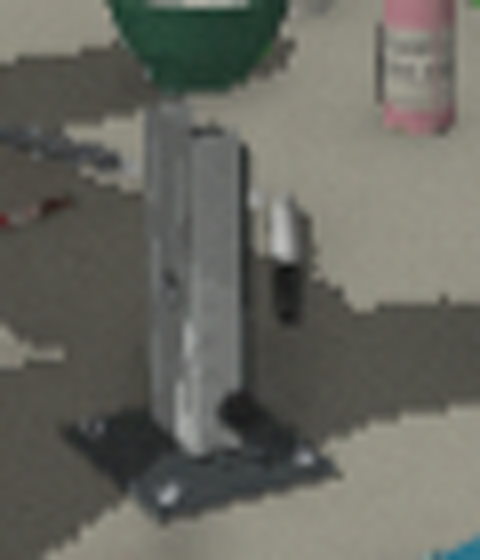

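View pics/c4.png

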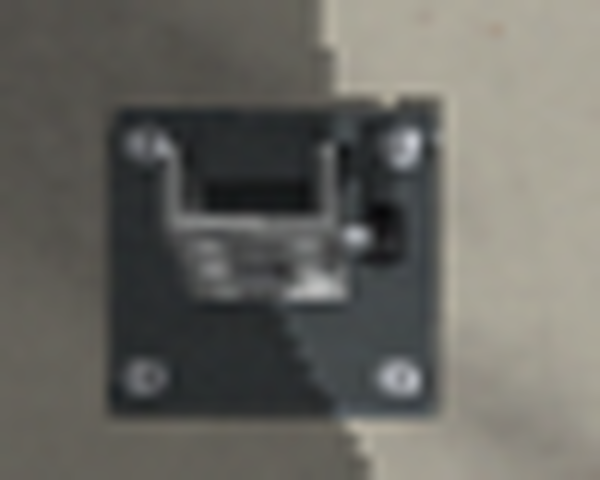

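Run:
```python
from h import *
for n in('scene','top'):
    L=[eyes.snapshot(n) for _ in range(10)]
    d=np.stack([l['depth'] for l in L]); d[d==0]=np.nan
    s=dict(L[0]); s['depth']=np.nan_to_num(np.nanmedian(d,0)); s['image']=np.mean([l['image'] for l in L],0).astype(np.uint8)
    np.savez(n+'.npz',**s)
    print(n,np.nanstd(d,0)[160:220,230:300].mean(), np.mean(L[0]['image'].astype(int)!=L[1]['image']))
s=load('scene');P=pts(s);t=load('top')
def vis(im,k,f):
    im=im.astype(float);im=np.clip((im-im.min())/(np.percentile(im,99)-im.min())*255,0,255).astype(np.uint8)
    cv2.imwrite('pics/'+f+'.png',cv2.resize(im,None,fx=k,fy=k,interpolation=cv2.INTER_NEAREST)[...,::-1])
vis(s['image'][160:218,250:282],10,'c5')
vis(t['image'][154:182,234:264],20,'c6')
print('x on scene');
for v in range(166,214,1): print(v,' '.join('%d'%(P[v,u,0]*1000) if P[v,u,0]<.7 else '---' for u in range(256,276)))
P=pts(t)
print('top z')
for v in range(158,178): print(v,' '.join('%4d'%(P[v,u,2]*1000) for u in range(236,264)))
```

```text
scene 0.0038291367 0.7927686903211806
top 0.0036417602 0.5880025227864584
x on scene
166 --- --- --- --- --- --- --- --- --- --- --- --- --- --- --- --- --- --- --- ---
167 --- --- --- --- --- --- --- 632 --- --- --- --- --- --- --- --- --- --- --- ---
168 --- --- 613 617 620 624 627 631 --- --- --- --- --- --- --- --- --- --- --- ---
169 --- --- 610 612 615 623 626 631 --- --- --- --- --- --- --- --- --- --- --- ---
170 --- --- 610 611 611 614 627 631 --- --- --- --- --- --- --- --- --- --- --- ---
171 --- --- 611 611 611 610 613 628 631 634 636 639 630 632 --- --- --- --- --- ---
172 --- --- 611 612 611 610 611 612 613 617 621 625 628 632 --- --- --- --- --- ---
173 --- --- 611 613 611 610 611 611 614 617 622 626 629 633 640 --- --- --- --- ---
174 --- --- 612 615 612 610 612 609 614 618 621 624 629 632 639 --- --- --- --- ---
175 --- --- 611 614 611 611 612 612 613 617 622 625 628 632 639 --- --- --- --- ---
176 --- --- 611 613 610 611 612 611 613 618 621 624 629 633 639 --- --- --- --- ---
177 --- --- 611 614 611 612 613 611 614 618 621 625 628 632 639 --- --- --- --- ---
178 ---
[... 5202 characters left out ...]
   7    4   55   39   26   25   83   83   82   84   55   23   27   56   56    6    3    7    6    6    5    4    4    0    0
174    4    4    4    5    3   30   28   27   25   30   28   26   27   30   26   26   28   30    4    6    8    5    4    4    5    2    0    0
175    6    7    5    4    4    6    4    8    6    6    5    6    4    6    7    7    5    4    8    5    8    7    5    3    5    6    0    0
176    4    5    4    6    5    7    4    5    5    4    8    4    2    5    4    6    3    7    2    6    5    4    6    6    4    2   -1   -1
177    4    3    5    4    5    3    4    7    4    2    6    5    6    5    4    4    4    3    5    5    6    5    6    7    6    5    0   -1
```

View pics/c5.png

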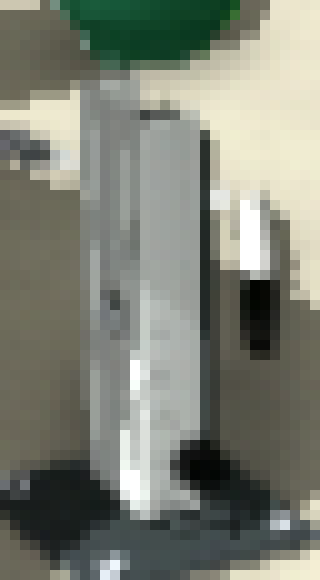

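View pics/c6.png

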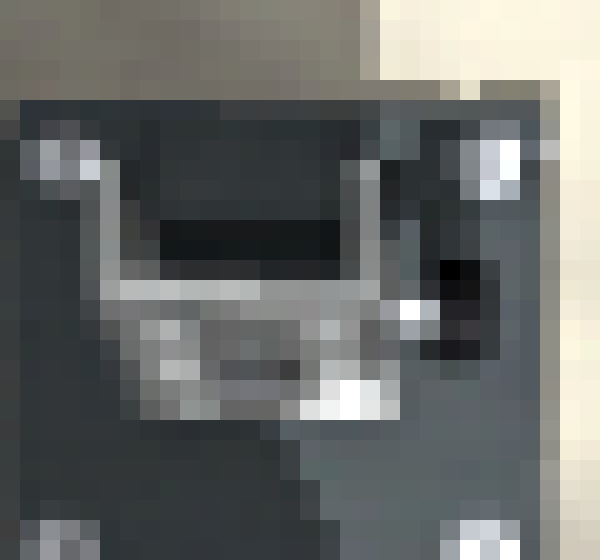

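Run:
```python
from h import *
s=load('scene');t=load('top')
P=pts(s); 
# front face
q=P[173:207,259:264].reshape(-1,3); q=q[(q[:,0]<.616)]
A=np.c_[q[:,1],q[:,2],np.ones(len(q))]
c,*_=np.linalg.lstsq(A,q[:,0],rcond=None); print('face x = %.4f*y + %.4f*z + %.4f'%tuple(c),'x at center',q[:,0].mean(),q[:,1].min(),q[:,1].max())
q=P[173:203,265:269].reshape(-1,3); A=np.c_[q[:,0],np.ones(len(q))]; c,*_=np.linalg.lstsq(A,q[:,1],rcond=None); print('side y slope',c, 'y mean',q[:,1].mean())
P=pts(t)
# leg profile: gray along rows 163-165 
g=t['image'].astype(float).mean(2)
for v in (162,163,164,165,166): print(v,g[v,234:257].round().astype(int).tolist())
print('col',[ (r,g[r,242:250].mean().round(1)) for r in range(164,176)])
# foot: dark 
for u in (245,246):
    for z in (.1615,): print(u,onz(t,u,168,z))
# holder: heights
m=(P[...,2]>.015)&(P[...,2]<.09)&(P[...,0]>.46)&(P[...,0]<.63)&(P[...,1]>-.1)&(P[...,1]<.05)
v,u=np.nonzero(m)
for a,b in zip(*[iter([])]*2):pass
for r in range(v.min(),v.max()+1): 
    print(r,' '.join('%3d'%(P[r,c,2]*1000) if m[r,c] else '  .' for c in range(u.min(),u.max()+1)))
print(u.min())
```

```text
face x = 0.0180*y + 0.0029*z + 0.6071 x at center 0.6118276061908592 0.22974269768441247 0.27088376891138977
side y slope [0.02756916 0.21291003] y mean 0.23007557694999062
162 [42, 69, 108, 91, 142, 98, 36, 38, 43, 44, 45, 45, 44, 44, 44, 44, 41, 65, 106, 30, 41, 41, 57]
163 [44, 45, 62, 70, 65, 97, 35, 38, 44, 46, 46, 45, 44, 45, 45, 46, 41, 58, 93, 34, 40, 43, 41]
164 [46, 42, 41, 39, 62, 98, 49, 39, 43, 44, 42, 42, 43, 43, 44, 44, 38, 56, 93, 38, 44, 36, 41]
165 [47, 44, 44, 42, 65, 99, 50, 43, 25, 26, 26, 26, 26, 26, 25, 26, 24, 54, 93, 49, 70, 37, 44]
166 [48, 44, 44, 42, 65, 99, 53, 51, 24, 25, 25, 25, 26, 25, 26, 26, 23, 54, 97, 67, 69, 36, 44]
col [(164, np.float64(43.0)), (165, np.float64(25.8)), (166, np.float64(25.3)), (167, np.float64(37.8)), (168, np.float64(119.0)), (169, np.float64(90.9)), (170, np.float64(87.1)), (171, np.float64(83.5)), (172, np.float64(80.8)), (173, np.float64(88.5)), (174, np.float64(94.6)), (175, np.float64(49.0))]
245 [0.61594899 0.25165928 0.1615    ]
246 [0.61598991 0.24850435 0.1615    ]
176   .   .   .   .   .   .   .   .   .   .   .   .   .
[... 5232 characters left out ...]
   .   .   .   .
215  51  50  39   .   .   .   .  18  16  22  24  25  27  22  15  18  15   .  38  41  39   .   .   .   .   .   .   .   .   .   .   .   .
216  55  57  55   .   .   .   .   .   .  15   .  19  20  15  16   .   .   .  38  38  39   .   .   .   .   .   .   .   .   .   .   .   .
217   .   .   .   .   .   .   .   .   .   .   .  15  15  15  15  15  17  30  39  40  37   .   .   .   .   .   .   .   .   .   .   .   .
218   .   .   .   .   .   .   .   .   .   .   .   .   .  17  16  16  17  38  40  40   .   .   .   .   .   .   .   .   .   .   .   .   .
219   .   .   .   .   .   .   .   .   .   .   .   .   .   .   .   .  21  37  37  38   .   .   .   .   .   .   .   .   .   .   .   .   .
309
```

Run:
```python
from h import *
t=load('top');g=t['image'].astype(float).mean(2);P=pts(t)
def sub(prof,rising):
    d=np.diff(prof); d=d if rising else -d; i=d.argmax(); w=np.clip(d[max(0,i-1):i+2],0,None); return max(0,i-1)+.5+(w*np.arange(len(w))).sum()/w.sum()
# foot edges
L=[(231+sub(g[r,231:239],False),r) for r in range(160,184)]
B=[(c,182+sub(g[182:190,c],True)) for c in range(238,259)]
R=[(258+sub(g[r,258:266],True),r) for r in range(162,184)]
def fit(pts_,vert):
    p=np.array(pts_)
    W=np.array([onz(t,u,v,.005) for u,v in p])
    i,j=(0,1) if vert else (1,0)
    for _ in range(3):
        c=np.polyfit(W[:,i],W[:,j],1); r=W[:,j]-np.polyval(c,W[:,i]); k=abs(r)<max(2*np.median(abs(r)),5e-4); W=W[k]
    return c,len(W),np.std(r), W.mean(0)
for n,e,v in(('L',L,1),('R',R,1),('B',B,0)):
    c,k,sd,m=fit(e,v); print(n,'slope deg',np.degrees(np.arctan(c[0])),k,sd,m)
# legs centroid
for sl,(a,b) in {'left':(237,242),'right':(250,254)}.items():
    uu=[];
    for r in (163,164,165,166):
        w=np.clip(g[r,a:b]-45,0,None); uu.append((w*np.arange(a,b)).sum()/w.sum())
    print(sl,np.mean(uu),onz(t,np.mean(uu),164.5,.1615))
print('mat z',np.median(P[150:165,290:300,2]),np.median(P[225:230,330:380,2]),'table',np.median(P[200:230,200:220,2]),np.median(P[140:150,262:275,2]))
# arm edges of holder rows 190..206
E1=[];E2=[]
gg=t['image'][...,0].astype(float)
for r in range(191,205):
    z=[c for c in range(315,340) if gg[r,c]>120 and .018<P[r,c,2]<.03]; a,b=min(z),max(z)
    E1.append((a-4+sub(gg[r,a-4:a+4],True),r)); E2.append((b-3+sub(gg[r,b-3:b+5],False),r))
for e in (E1,E2):
    W=np.array([onz(t,u,v,.022) for u,v in e]); c=np.polyfit(W[:,0],W[:,1],1); print('arm',np.degrees(np.arctan(c[0])),np.polyval(c,.55),np.std(W[:,1]-np.polyval(c,W[:,0])))
# flange
m=(P[...,2]>.057)&(P[...,2]<.07)&(P[...,0]>.55)&(P[...,0]<.63)&(P[...,1]>-.1)&(P[...,1]<0)
v,u=np.nonzero(m); W=np.array([onz(t,a,b,.062) for a,b in zip(u,v)])[:,:2].astype(np.float32); print('flange',W.mean(0),cv2.minAreaRect(W))
# handpiece
m=(P[...,2]>.014)&(P[...,2]<.05)&(P[...,0]>.48)&(P[...,0]<.6)&(P[...,1]>-.4)&(P[...,1]<-.17)
v,u=np.nonzero(m); W=np.array([onz(t,a,b,.0215) for a,b in zip(u,v)])[:,:2].astype(np.float32); r=cv2.minAreaRect(W);print('hp',W.mean(0),r, cv2.boxPoints(r))
for rr in range(v.min(),v.max()+1): print(rr,' '.join('%2d'%(P[rr,c,2]*1000) if P[rr,c,2]>.003 else ' .' for c in range(u.min()-2,u.max()+3)))
```

```text
L slope deg 1.22765185951776 23 0.00021694733255364328 [0.62228866 0.29785952 0.005     ]
R slope deg 0.6392667740449602 19 9.532828993297095e-05 [0.62667389 0.20146691 0.005     ]
B slope deg -0.9422018532994276 20 0.00010668757619950962 [0.58008183 0.2472862  0.005     ]
left 238.72980503820506 [0.62683433 0.27165166 0.1615    ]
right 251.91519527479423 [0.62737062 0.23002039 0.1615    ]
mat z 0.0020327649888105537 0.0010734097536662102 table -0.00035609822629145693 -0.0005406077102052542
arm -24.30299832778686 -0.018494236022636945 0.0001485776845639293
arm -24.91593640999193 -0.04033847240438718 0.0004297105891717532
flange [ 0.5801632  -0.04374424] ((0.5804986357688904, -0.043624233454465866), (0.03869875147938728, 0.02717841975390911), 63.88924789428711)
hp [ 0.53316724 -0.26356643] ((0.5349747538566589, -0.2717341482639313), (0.03623979538679123, 0.18774870038032532), 15.481173515319824) [[ 0.4924552  -0.18610232]
 [ 0.54256934 -0.36703917]
 [ 0.57749426 -0.35736597]
 [ 0.52738017 -0.17642912]]
192  4  .  3  6  .  4  .  .  5  .  .  .  .  3  3  .  .  3  .  .  .  .  .  4  .  .  
[... 2064 characters left out ...]
. 24 24 27 25 26 26 27 31 25 28 31 33 30 30 31 32 34 30 29 27 27 25  7 12  7 10  8  8  7  9  .  .  .  .  .  .  .  .  .  3  5  .  .  5  .  3  .  .  .  .  .  .  .  .  .
205  3  4 22 24 25 30 27 26 23 24 28 23 25 29 27 30 26 26 29 26 26  8  9  4  7  9  9  6  7  .  .  5  .  4  .  .  .  .  .  .  .  .  .  3  6  .  .  .  .  3  .  3  .  .  3  3  .  .
206  .  . 21 24 24 24 24 24  .  .  .  3  3  3  .  9 11 12 24 25  9  7  8 10  6  5  .  4  .  3  .  3  5  3  .  .  4  .  .  3  4  .  .  3  .  4  .  3  .  .  3  .  5  .  .  .  .  5
207  .  .  .  3  3  3  .  .  .  .  .  3  .  4  3  8  4 10 20 15  8  7  .  4  .  4  .  3  3  .  .  .  3  .  .  .  .  .  .  .  .  .  3  .  3  .  4  .  .  3  .  3  .  .  4  .  3  4
```

```bash
cat >> h.py <<'E'
from scipy.spatial.transform import Rotation as Ro
def st():
    o=monitor.get_obs(); R=Ro.from_euler('xyz',o['orientation'],degrees=True).as_matrix(); return o,R
def plan(target,yaw):
    """yaw = desired world angle of tool y (jaw dir), tool x down; prints shift/60mm and rotvec/5deg"""
    o,R=st(); y=np.radians(yaw); tx=np.array([0,0,-1.]); ty=np.array([np.cos(y),np.sin(y),0]); D=np.c_[tx,ty,np.cross(tx,ty)]
    rv=Ro.from_matrix(D@R.T).as_rotvec(degrees=True)/5
    print('clock %.2f pos %s force %s open %.4f'%(o['clock'],np.round(o['tool_pos'],4),np.round(o['force'],1),o['opening']),'j6 %.1f'%o['joint_pos'][5],'jaw yaw %.2f tilt %s'%(np.degrees(np.arctan2(R[1,1],R[0,1])),R[:2,0].round(4)))
    print('  lin units',np.round((np.array(target)-o['tool_pos'])/.06,3),'rot units',np.round(rv,3))
E
python3 - <<'E'
from h import *
plan([.5276,-.0192,.12],65.4); plan([.5276,-.0192,.12],65.4-180)
E
```

```text
clock 1.10 pos [0.2794 0.6144 0.2266] force [ 0.3 -0.1 -0.6] open 0.0874 j6 -16.5 jaw yaw -114.45 tilt [0. 0.]
  lin units [  4.136 -10.56   -1.777] rot units [-0.0000e+00 -1.0000e-03  3.5971e+01]
clock 1.10 pos [0.2794 0.6144 0.2266] force [ 0.3 -0.1 -0.6] open 0.0874 j6 -16.5 jaw yaw -114.45 tilt [0. 0.]
  lin units [  4.136 -10.56   -1.777] rot units [-0.     0.    -0.029]
```

```bash
python3 -m crank '[{"linear":[0.38,-0.96,0],"rot":[0,0,0],"hand":1},{"linear":[0.38,-0.96,0],"rot":[0,0,0],"hand":1},{"linear":[0.38,-0.96,0],"rot":[0,0,0],"hand":1},{"linear":[0.38,-0.96,0],"rot":[0,0,0],"hand":1},{"linear":[0.38,-0.96,0],"rot":[0,0,0],"hand":1},{"linear":[0.38,-0.96,0],"rot":[0,0,0],"hand":1},{"linear":[0.38,-0.96,0],"rot":[0,0,0],"hand":1},{"linear":[0.38,-0.96,0],"rot":[0,0,0],"hand":1},{"linear":[0.38,-0.96,0],"rot":[0,0,0],"hand":1},{"linear":[0.38,-0.96,0],"rot":[0,0,0],"hand":1}]'; python3 -c "
from h import *
plan([.5276,-.0192,.09],65.4-180)"
```

```text
clock: 2.35
tool_pos: [0.507, 0.0333, 0.2277]
orientation: [-131.5, 89.6, 24.5]
force: [0.8, 1.4, 0.4]
opening: 0.0876
clock 2.35 pos [0.507  0.0333 0.2277] force [0.8 1.4 0.4] open 0.0876 j6 40.1 jaw yaw -113.96 tilt [0.0062 0.0028]
  lin units [ 0.343 -0.875 -2.295] rot units [-0.032  0.072 -0.127]
```

```bash
python3 -m crank '[{"linear":[0.343,-0.875,0],"rot":[-0.03,0.07,-0.12],"hand":1},{"linear":[0,0,-0.8],"rot":[0,0,0],"hand":1},{"linear":[0,0,-0.8],"rot":[0,0,0],"hand":1},{"linear":[0,0,-0.6],"rot":[0,0,0],"hand":1},{"linear":[0,0,0],"rot":[0,0,0],"hand":1}]'; python3 -c "
from h import *
plan([.5276,-.0192,.004],65.4-180)
s=snap('top');t=s['image'];cv2.imwrite('pics/d1.png',cv2.resize(t[150:240,270:380],None,fx=5,fy=5)[...,::-1])
s=snap('scene');t=s['image'];cv2.imwrite('pics/d2.png',cv2.resize(t[190:300,220:350],None,fx=5,fy=5)[...,::-1])"
```

```text
clock: 2.98
tool_pos: [0.5299, -0.0268, 0.0943]
orientation: [-148.4, 89.7, 6.5]
force: [-0.1, -0.3, 1.8]
opening: 0.0877
clock 2.98 pos [ 0.5299 -0.0268  0.0943] force [-0.1 -0.3  1.8] open 0.0877 j6 46.5 jaw yaw -115.07 tilt [0.0048 0.0005]
  lin units [-0.038  0.126 -1.505] rot units [-0.006  0.055  0.093]
```

View pics/d2.png

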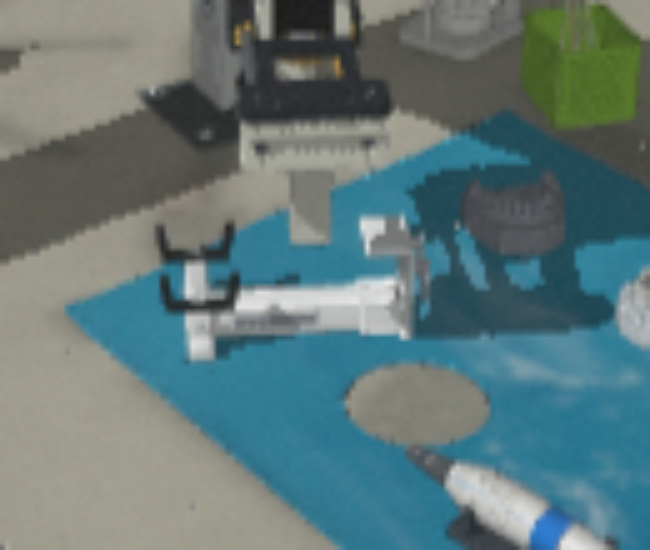

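View pics/d1.png

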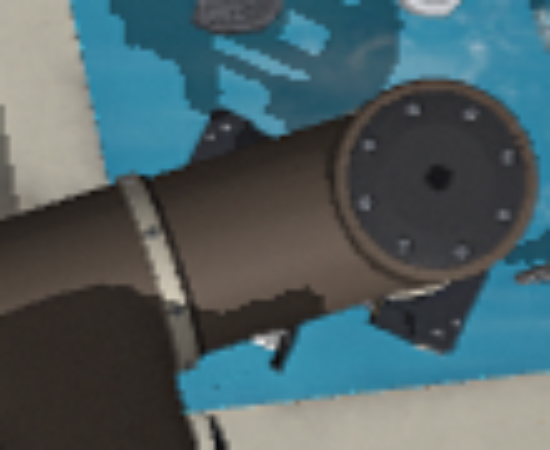

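```bash
python3 -m crank '[{"linear":[-0.038,0.126,-0.5],"rot":[0,0.05,0.09],"hand":1},{"linear":[0,0,-0.4],"rot":[0,0,0],"hand":1},{"linear":[0,0,-0.2],"rot":[0,0,0],"hand":1},{"linear":[0,0,0],"rot":[0,0,0],"hand":1}]'; python3 -c "
from h import *
plan([.5276,-.0192,.004],65.4-180)"
```

```text
clock: 3.58
tool_pos: [0.5367, -0.016, 0.0383]
orientation: [-141.7, 88.8, 13.9]
force: [-0.7, -0.8, -0.4]
opening: 0.0874
clock 3.58 pos [ 0.5367 -0.016   0.0383] force [-0.7 -0.8 -0.4] open 0.0874 j6 46.2 jaw yaw -114.37 tilt [0.0203 0.005 ]
  lin units [-0.151 -0.054 -0.572] rot units [-0.057  0.233 -0.044]
```

```bash
python3 -m crank '[{"linear":[-0.15,-0.05,0],"rot":[-0.05,0.23,-0.04],"hand":1},{"linear":[0,0,0],"rot":[0,0,0],"hand":1}]'; python3 -c "
from h import *
plan([.5276,-.0192,.004],65.4-180)"
```

```text
clock: 3.82
tool_pos: [0.5284, -0.0188, 0.0405]
orientation: [-125.7, 89.9, 29.8]
force: [-0.4, -0.0, -0.5]
opening: 0.0875
clock 3.83 pos [ 0.5284 -0.0188  0.0405] force [-0.4 -0.  -0.5] open 0.0875 j6 46.2 jaw yaw -114.57 tilt [0.0019 0.0011]
  lin units [-0.014 -0.006 -0.609] rot units [-0.013  0.022 -0.005]
```

```bash
python3 -m crank '[{"linear":[-0.014,0,-0.2],"rot":[0,0.02,0],"hand":1},{"linear":[0,0,-0.2],"rot":[0,0,0],"hand":1},{"linear":[0,0,0],"rot":[0,0,0],"hand":1}]'; python3 -c "
from h import *
plan([.5276,-.0192,.004],65.4-180)"
```

```text
clock: 4.2
tool_pos: [0.5277, -0.0188, 0.0154]
orientation: [-103.3, 89.9, 52.1]
force: [-0.1, -0.2, -0.0]
opening: 0.0876
clock 4.20 pos [ 0.5277 -0.0188  0.0154] force [-0.1 -0.2 -0. ] open 0.0876 j6 46.3 jaw yaw -114.58 tilt [0.0011 0.0015]
  lin units [-0.002 -0.006 -0.191] rot units [-0.017  0.013 -0.004]
```

Clean. Final descent and close.

```bash
python3 -m crank '[{"linear":[0,0,-0.19],"rot":[-0.01,0.01,0],"hand":1},{"linear":[0,0,0],"rot":[0,0,0],"hand":1},{"linear":[0,0,0],"rot":[0,0,0],"hand":0.6}]'; python3 -c "
from h import *
plan([.5276,-.0192,.004],65.4-180)"
```

```text
clock: 4.58
tool_pos: [0.5279, -0.0188, 0.0028]
orientation: [-29.6, 90.0, 125.8]
force: [-0.0, 0.6, -0.1]
opening: 0.0821
clock 4.58 pos [ 0.5279 -0.0188  0.0028] force [-0.   0.6 -0.1] open 0.0821 j6 46.2 jaw yaw -114.57 tilt [-0.0002  0.0003]
  lin units [-0.005 -0.007  0.019] rot units [-0.003 -0.002 -0.006]
```

```bash
python3 -m crank '[{"linear":[0,0,0.01],"rot":[0,0,0],"hand":0.4},{"linear":[0,0,0],"rot":[0,0,0],"hand":0.25},{"linear":[0,0,0],"rot":[0,0,0],"hand":0.2},{"linear":[0,0,0],"rot":[0,0,0],"hand":0},{"linear":[0,0,0],"rot":[0,0,0],"hand":0},{"linear":[0,0,0],"rot":[0,0,0],"hand":0}]'; python3 -c "
from h import *
plan([.5276,-.0192,.004],65.4-180)"
```

```text
clock: 5.32
tool_pos: [0.5279, -0.0188, 0.0038]
orientation: [-92.4, 90.0, 63.0]
force: [0.5, -0.8, 0.3]
opening: 0.023
clock 5.33 pos [ 0.5279 -0.0188  0.0038] force [ 0.5 -0.8  0.3] open 0.0230 j6 46.2 jaw yaw -114.58 tilt [0.0002 0.0005]
  lin units [-0.005 -0.007  0.004] rot units [-0.005  0.003 -0.004]
```

```bash
python3 -m crank '[{"linear":[0,0,0],"rot":[0,0,0],"hand":0},{"linear":[0,0,0],"rot":[0,0,0],"hand":0},{"linear":[0,0,0.2],"rot":[0,0,0],"hand":0},{"linear":[0,0,0.4],"rot":[0,0,0],"hand":0},{"linear":[0,0,0.6],"rot":[0,0,0],"hand":0},{"linear":[0,0,0.6],"rot":[0,0,0],"hand":0},{"linear":[0,0,0],"rot":[0,0,0],"hand":0}]'; python3 -c "
from h import *
plan([.48,.25,.13],-89.15)
s=snap('scene');t=s['image'];cv2.imwrite('pics/d3.png',cv2.resize(t[150:280,220:350],None,fx=5,fy=4.5)[...,::-1])"
```

```text
clock: 6.2
tool_pos: [0.5263, -0.0193, 0.1168]
orientation: [28.3, 89.9, -176.3]
force: [0.3, 0.3, -2.5]
opening: 0.0194
clock 6.20 pos [ 0.5263 -0.0193  0.1168] force [ 0.3  0.3 -2.5] open 0.0194 j6 46.2 jaw yaw -114.59 tilt [-0.0019 -0.0001]
  lin units [-0.771  4.488  0.22 ] rot units [ 0.006 -0.022  5.089]
```

View pics/d3.png

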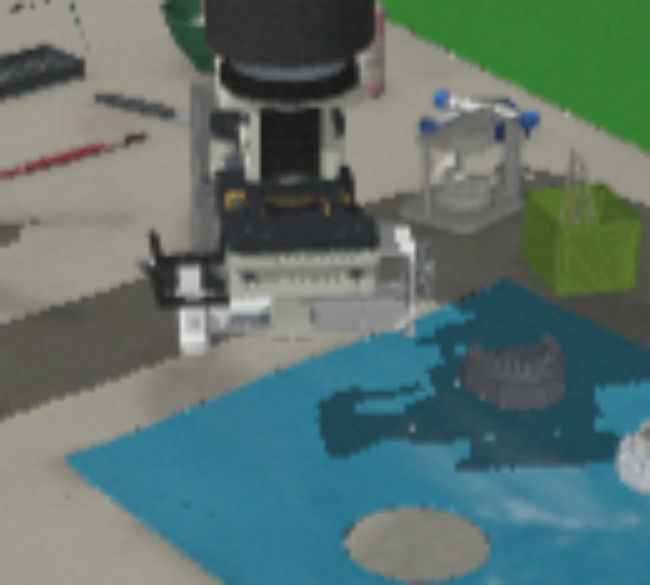

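```bash
python3 -m crank '[{"linear":[-0.15,0.3,0],"rot":[0,0,0.6],"hand":0},{"linear":[-0.12,0.6,0],"rot":[0,0,0.75],"hand":0},{"linear":[-0.12,0.7,0],"rot":[0,0,0.75],"hand":0},{"linear":[-0.12,0.7,0],"rot":[0,0,0.75],"hand":0},{"linear":[-0.1,0.7,0],"rot":[0,0,0.75],"hand":0},{"linear":[0,0.7,0],"rot":[0,0,0.75],"hand":0},{"linear":[0,0.4,0],"rot":[0,0,0.5],"hand":0},{"linear":[0,0,0],"rot":[0,0,0],"hand":0}]'; python3 -c "
from h import *
plan([.50,.2495,.1003],-89.15)"
```

```text
clock: 7.25
tool_pos: [0.4801, 0.23, 0.1074]
orientation: [34.6, 88.9, -145.2]
force: [-0.1, 0.4, -3.0]
opening: 0.0195
clock 7.25 pos [0.4801 0.23   0.1074] force [-0.1  0.4 -3. ] open 0.0195 j6 43.8 jaw yaw -89.81 tilt [-0.0164 -0.0114]
  lin units [ 0.332  0.324 -0.118] rot units [ 0.131 -0.187  0.132]
```

```bash
python3 -m crank '[{"linear":[0.2,0.32,-0.1],"rot":[0.13,-0.187,0.132],"hand":0},{"linear":[0.1,0,0],"rot":[0,0,0],"hand":0},{"linear":[0,0,0],"rot":[0,0,0],"hand":0}]'; python3 -c "
from h import *
plan([.50,.2495,.1003],-89.15)"
```

```text
clock: 7.62
tool_pos: [0.4984, 0.2479, 0.0995]
orientation: [44.9, 89.9, -134.3]
force: [-0.6, -0.3, -2.6]
opening: 0.0196
clock 7.62 pos [0.4984 0.2479 0.0995] force [-0.6 -0.3 -2.6] open 0.0196 j6 44.1 jaw yaw -89.27 tilt [-0.0017 -0.0017]
  lin units [0.027 0.027 0.013] rot units [ 0.02  -0.019  0.023]
```

```bash
python3 -m crank '[{"linear":[0.027,0.027,0.013],"rot":[0.02,-0.02,0.02],"hand":0},{"linear":[0,0,0],"rot":[0,0,0],"hand":0}]'
python3 - <<'E'
from h import *
plan([.50,.2495,.1003],-89.15)
for n in('scene','top'):
    L=[eyes.snapshot(n) for _ in range(6)]
    d=np.stack([l['depth'] for l in L]); d[d==0]=np.nan
    s=dict(L[0]); s['depth']=np.nan_to_num(np.nanmedian(d,0)); s['image']=np.mean([l['image'] for l in L],0).astype(np.uint8)
    np.savez(n+'_h.npz',**s)
s=load('scene_h')['image'];t=load('top_h')['image']
cv2.imwrite('pics/e1.png',cv2.resize(s[145:235,215:300],None,fx=7,fy=6.6,interpolation=cv2.INTER_NEAREST)[...,::-1])
cv2.imwrite('pics/e2.png',cv2.resize(t[150:220,215:280],None,fx=8.5,fy=8.5,interpolation=cv2.INTER_NEAREST)[...,::-1])
E
```

```text
clock: 7.88
tool_pos: [0.5001, 0.2485, 0.1003]
orientation: [31.1, 90.0, -148.1]
force: [-0.7, -0.7, -1.3]
opening: 0.0195
clock 7.88 pos [0.5001 0.2485 0.1003] force [-0.7 -0.7 -1.3] open 0.0195 j6 44.2 jaw yaw -89.25 tilt [-0.0003 -0.0002]
  lin units [-0.001  0.017 -0.   ] rot units [ 0.002 -0.003  0.02 ]
```

View pics/e1.png

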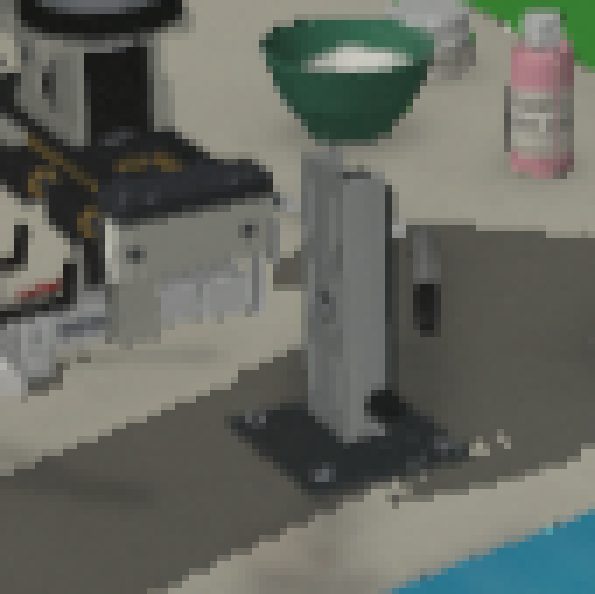

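View pics/e2.png

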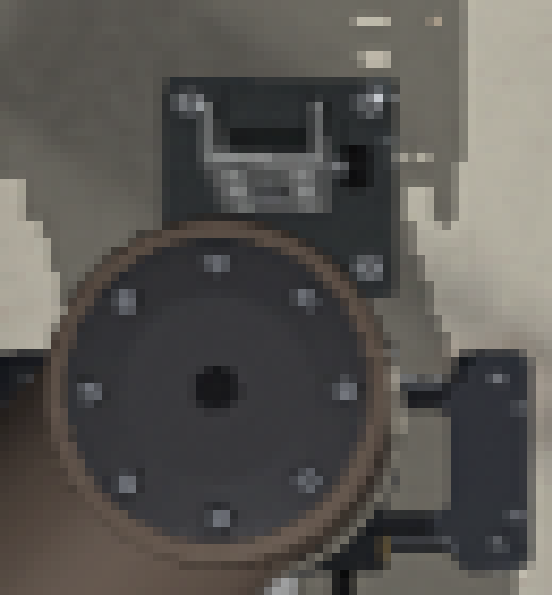

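Run:
```python
from h import *
t=load('top_h');P=pts(t);im=t['image'].astype(int)
m=((im[...,0]-im[...,2]>12)&(P[...,2]>.2)).astype(np.uint8)
v,u=np.mgrid[:384,:512]
# disc: top surface
zc=P[190:200,236:246,2]; print('disc z',np.median(zc))
d=(abs(P[...,2]-np.median(zc))<.012)&(abs(u-240)<30)&(abs(v-195)<30)
n,l,sx,c=cv2.connectedComponentsWithStats(d.astype(np.uint8)); k=l[195,240]
cs,_=cv2.findContours((l==k).astype(np.uint8),cv2.RETR_EXTERNAL,cv2.CHAIN_APPROX_NONE)
q=cs[0][:,0].astype(float); 
(cx,cy),r=cv2.minEnclosingCircle(cs[0]); e=cv2.fitEllipse(cs[0]); print('circle',cx,cy,r,e)
# central dark hole
g=im.mean(2); w=np.clip(45-g[190:201,234:247],0,None); vv,uu=np.mgrid[190:201,234:247]; hu,hv=(w*uu).sum()/w.sum(),(w*vv).sum()/w.sum(); print('hole',hu,hv)
z=np.median(zc)
for a in((cx,cy),e[0],(hu,hv)): print(onz(t,*a,z))
# bolts around
```

```text
disc z 0.5418678076519106
circle 240.23748779296875 195.5682830810547 20.532093048095703 ((240.19700622558594, 195.6280059814453), (40.02474594116211, 40.25019073486328), 66.8371353149414)
hole 239.85152838427948 195.0655021834061
[0.49986806 0.24679019 0.54186781]
[0.49972628 0.24688266 0.54186781]
[0.50103847 0.24771798 0.54186781]
```

Run:
```python
from h import *
s=load('scene_h');P=pts(s)
# e1 coords -> px
def px(a,b): return int(215+a/7),int(145+b/6.6)
for (a0,a1,b0,b1,n) in [(120,255,230,275,'body end'),(115,150,285,335,'finger'),(160,240,285,310,'arm/plate'),(345,380,200,400,'strip side'),(310,330,200,260,'strip front')]:
    u0,v0=px(a0,b0);u1,v1=px(a1,b1); q=P[v0:v1+1,u0:u1+1].reshape(-1,3); print(n,(u0,u1,v0,v1),np.median(q,0).round(4),q.std(0).round(4))
for v in range(186,194): print(v,[tuple(int(x) for x in (P[v,u]*1000).round()) for u in range(232,256,2)])
t=load('top');P=pts(t); z=np.median(P[180:190,353:362,2]); print(z)
im=t['image'].astype(int); v,u=np.mgrid[:384,:512]
d=(abs(P[...,2]-z)<.012)&(abs(u-357)<32)&(abs(v-186)<32)
n,l=cv2.connectedComponents(d.astype(np.uint8)); k=l[185,357]
cs,_=cv2.findContours((l==k).astype(np.uint8),cv2.RETR_EXTERNAL,cv2.CHAIN_APPROX_NONE)
c=max(cs,key=len);e=cv2.fitEllipse(c);print(e,onz(t,*e[0],z),'vs .5299 -.0268 tilt.0048*.45')
```

```text
body end (232, 251, 179, 186) [0.4995 0.16   0.1756] [0.0385 0.0575 0.0336]
finger (231, 236, 188, 195) [0.496  0.2224 0.1203] [0.0058 0.0019 0.0087]
arm/plate (237, 249, 188, 191) [0.5378 0.237  0.1124] [0.0142 0.0047 0.0058]
strip side (264, 269, 175, 205) [0.6218 0.23   0.0936] [0.0066 0.002  0.0336]
strip front (259, 262, 175, 184) [0.6121 0.2527 0.1266] [0.0012 0.0092 0.011 ]
186 [(466, 161, 170), (473, 162, 169), (480, 162, 167), (486, 160, 166), (533, 251, 120), (540, 251, 119), (545, 246, 120), (550, 240, 121), (558, 241, 118), (564, 238, 118), (568, 231, 120), (691, 470, -1)]
187 [(464, 157, 169), (472, 160, 166), (505, 221, 135), (524, 249, 119), (530, 246, 119), (536, 243, 119), (543, 241, 118), (548, 236, 119), (556, 237, 117), (563, 237, 115), (567, 229, 118), (687, 461, -1)]
188 [(489, 217, 136), (498, 222, 132), (505, 221, 131), (521, 242, 119), (528, 240, 118), (535, 240, 117), (540, 235, 117), (548, 237, 115), (556, 237, 113), (564, 238, 111), (567, 229, 114), (684, 456, -3)]
189 [(490, 218, 132), (497, 220, 130), (506, 223, 126), (519, 238, 117), (526, 238, 116), (5
[... 425 characters left out ...]
106), (540, 236, 106), (547, 236, 105), (555, 235, 103), (562, 235, 101), (566, 228, 103), (670, 428, -1)]
192 [(490, 220, 121), (497, 221, 118), (504, 221, 117), (519, 239, 106), (526, 239, 104), (534, 239, 103), (540, 236, 103), (546, 234, 102), (555, 237, 99), (653, 427, -2), (567, 229, 99), (667, 420, -2)]
193 [(490, 222, 116), (498, 223, 114), (505, 223, 112), (519, 238, 103), (527, 240, 100), (534, 240, 98), (540, 237, 98), (634, 425, 0), (642, 424, -2), (649, 419, -2), (657, 419, -3), (662, 410, -1)]
0.5366030143575212
((356.8497619628906, 185.7014923095703), (39.74570846557617, 40.45890808105469), 112.13753509521484) [ 0.52731657 -0.02738477  0.53660301] vs .5299 -.0268 tilt.0048*.45
```

```bash
python3 -m crank '[{"linear":[0.15,0.037,0],"rot":[0,0,0.02],"hand":0},{"linear":[0.15,0,0],"rot":[0,0,0],"hand":0},{"linear":[0.07,0,0],"rot":[0,0,0],"hand":0},{"linear":[0,0,0],"rot":[0,0,0],"hand":0}]'
python3 - <<'E'
from h import *
plan([.526,.2507,.1003],-89.15)
E
```

```text
clock: 8.98
tool_pos: [0.5242, 0.2513, 0.1]
orientation: [53.4, 90.0, -125.8]
force: [-0.3, 0.2, -2.6]
opening: 0.0197
clock 8.97 pos [0.5242 0.2513 0.1   ] force [-0.3  0.2 -2.6] open 0.0197 j6 46.0 jaw yaw -89.11 tilt [-0.0003 -0.0005]
  lin units [ 0.03  -0.01   0.005] rot units [ 0.005 -0.004 -0.008]
```

```bash
python3 -m crank '[{"linear":[0,-0.01,0.005],"rot":[0,0,0],"hand":0}]'
python3 - <<'E'
from h import *
plan([.526,.2507,.1003],-89.15)
L=[eyes.snapshot('scene') for _ in range(6)]
d=np.stack([l['depth'] for l in L]); d[d==0]=np.nan
s=dict(L[0]); s['depth']=np.nan_to_num(np.nanmedian(d,0)); s['image']=np.mean([l['image'] for l in L],0).astype(np.uint8)
np.savez('scene_h.npz',**s); P=pts(s)
cv2.imwrite('pics/e3.png',cv2.resize(s['image'][155:210,235:285],None,fx=11,fy=10,interpolation=cv2.INTER_NEAREST)[...,::-1])
for v in range(168,196,1): print(v,' '.join('%d/%d'%tuple((P[v,u,:2]*1000).round()) for u in range(252,265)))
t=eyes.snapshot('top');cv2.imwrite('pics/e4.png',cv2.resize(t['image'][150:200,220:275],None,fx=10,fy=10,interpolation=cv2.INTER_NEAREST)[...,::-1])
E
```

```text
clock: 9.1
tool_pos: [0.5241, 0.2505, 0.1001]
orientation: [44.2, 89.9, -135.0]
force: [-0.2, 0.2, -1.7]
opening: 0.0198
clock 9.10 pos [0.5241 0.2505 0.1001] force [-0.2  0.2 -1.7] open 0.0198 j6 46.0 jaw yaw -89.13 tilt [-0.0007 -0.0007]
  lin units [0.032 0.003 0.004] rot units [ 0.008 -0.008 -0.005]
168 546/180 549/179 551/177 554/176 556/173 559/172 562/170 616/271 620/271 624/271 627/269 632/273 817/623
169 541/171 545/172 548/170 550/167 554/169 557/167 558/163 561/162 616/263 623/270 628/272 632/271 813/615
170 539/166 542/165 545/164 547/162 549/158 552/158 556/158 558/155 562/157 614/252 628/272 633/275 808/605
171 534/156 537/156 541/156 544/155 547/154 550/154 554/154 557/154 561/154 612/249 612/240 628/264 630/261
172 534/156 536/154 540/155 544/156 547/155 550/154 554/155 557/155 562/156 611/247 611/239 613/235 614/231
173 533/154 535/153 540/154 544/155 547/155 550/155 554/156 558/155 561/156 611/247 612/241 611/232 614/231
174 533/155 536/154 540/155 544/156 548/158 551/157 555/157 558/157 561/156 612/248 610/238 612/234 614/230
175 534/158 537/157 540/156 544/157 548
[... 1528 characters left out ...]
/232 614/271 611/257 611/249 612/243 611/233 613/231
190 572/240 575/238 578/236 582/238 585/236 587/231 591/232 613/269 611/256 611/249 612/244 627/266 613/230
191 571/238 668/431 671/429 674/426 677/424 682/425 611/273 608/259 607/249 609/245 611/243 628/267 614/232
192 658/421 664/424 665/417 671/421 674/417 677/414 611/273 613/270 609/253 609/246 611/242 615/242 612/229
193 656/416 659/414 663/413 666/411 669/407 673/407 612/275 611/265 611/258 611/250 613/245 615/242 612/230
194 650/404 656/408 658/402 660/399 666/401 669/400 611/274 611/266 611/258 612/253 612/244 615/242 613/230
195 647/398 651/397 655/397 658/395 661/392 664/390 668/389 610/265 610/256 613/254 611/243 614/241 613/231
```

View pics/e3.png

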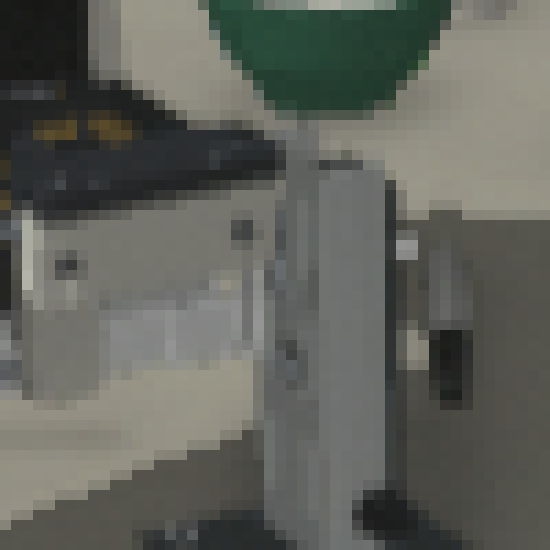

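View pics/e4.png

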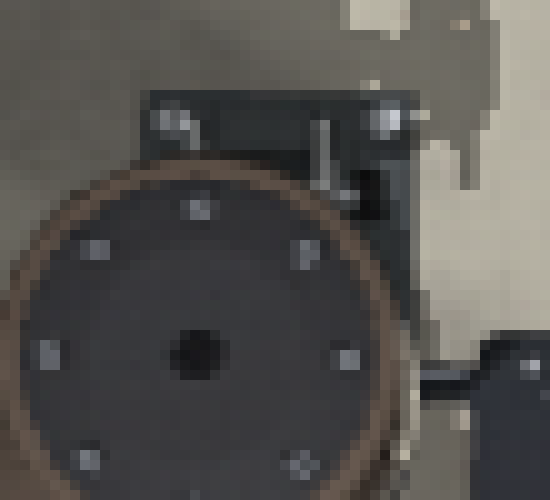

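```bash
python3 -m crank '[{"linear":[0.05,0.01,0],"rot":[0,0,0],"hand":0},{"linear":[0.05,0,0],"rot":[0,0,0],"hand":0},{"linear":[0,0,0],"rot":[0,0,0],"hand":0}]'; python3 -c "
from h import *
plan([.54,.251,.1003],-89.15)"
```

```text
clock: 9.82
tool_pos: [0.5306, 0.2516, 0.1005]
orientation: [94.3, 90.0, -84.7]
force: [-0.4, 0.1, -2.0]
opening: 0.0201
clock 9.82 pos [0.5306 0.2516 0.1005] force [-0.4  0.1 -2. ] open 0.0201 j6 46.5 jaw yaw -89.09 tilt [ 0.     -0.0001]
  lin units [ 0.157 -0.01  -0.004] rot units [ 0.002  0.    -0.012]
```

```bash
python3 -m crank '[{"linear":[0.03,-0.008,0],"rot":[0,0,0],"hand":0},{"linear":[0.03,0,0],"rot":[0,0,0],"hand":0},{"linear":[0,0,0],"rot":[0,0,0],"hand":0}]'; python3 -c "
from h import *
plan([.54,.251,.1003],-89.15)"
```

```text
clock: 10.2
tool_pos: [0.5344, 0.251, 0.1004]
orientation: [59.5, 90.0, -119.6]
force: [0.2, 0.4, -2.5]
opening: 0.0197
clock 10.20 pos [0.5344 0.251  0.1004] force [ 0.2  0.4 -2.5] open 0.0197 j6 46.8 jaw yaw -89.09 tilt [-0.0002 -0.0003]
  lin units [ 0.093  0.    -0.002] rot units [ 0.004 -0.002 -0.011]
```

```bash
python3 -m crank '[{"linear":[0.03,0,0],"rot":[0,0,0],"hand":0},{"linear":[0.03,0,0],"rot":[0,0,0],"hand":0},{"linear":[0,0,0],"rot":[0,0,0],"hand":0}]'; python3 -c "
from h import *
plan([.54,.251,.1003],-89.15)"
```

```text
clock: 10.58
tool_pos: [0.5383, 0.251, 0.1004]
orientation: [59.4, 90.0, -119.7]
force: [-0.5, -0.9, -2.5]
opening: 0.0196
clock 10.57 pos [0.5383 0.251  0.1004] force [-0.5 -0.9 -2.5] open 0.0196 j6 47.1 jaw yaw -89.10 tilt [-0.0002 -0.0003]
  lin units [ 0.029  0.    -0.002] rot units [ 0.003 -0.002 -0.011]
```

```bash
python3 -m crank '[{"linear":[0.015,0,0],"rot":[0,0,0],"hand":0},{"linear":[0.015,0,0],"rot":[0,0,0],"hand":0},{"linear":[0,0,0],"rot":[0,0,0],"hand":0}]'
python3 - <<'E'
from h import *
plan([.54,.251,.1003],-89.15)
L=[eyes.snapshot('scene') for _ in range(4)]
d=np.stack([l['depth'] for l in L]); d[d==0]=np.nan
s=dict(L[0]); s['depth']=np.nan_to_num(np.nanmedian(d,0)); s['image']=np.mean([l['image'] for l in L],0).astype(np.uint8)
np.savez('scene_h.npz',**s); P=pts(s)
cv2.imwrite('pics/e5.png',cv2.resize(s['image'][155:210,235:285],None,fx=11,fy=10,interpolation=cv2.INTER_NEAREST)[...,::-1])
for v in range(178,192,2): print(v,' '.join('%d/%d'%tuple((P[v,u,:2]*1000).round()) for u in range(254,266)))
E
```

```text
clock: 10.95
tool_pos: [0.5402, 0.251, 0.1004]
orientation: [54.8, 90.0, -124.3]
force: [0.3, 0.3, -1.8]
opening: 0.0198
clock 10.95 pos [0.5402 0.251  0.1004] force [ 0.3  0.3 -1.8] open 0.0198 j6 47.2 jaw yaw -89.09 tilt [-0.0002 -0.0003]
  lin units [-0.003  0.    -0.001] rot units [ 0.004 -0.002 -0.011]
178 545/165 547/163 551/164 554/162 557/162 561/163 565/164 569/164 571/162 575/163 579/163 617/229
180 543/162 547/164 551/164 553/162 558/165 561/163 565/164 569/164 571/162 576/165 612/227 617/230
182 543/163 547/163 597/259 598/254 606/261 613/267 611/256 604/235 604/227 612/235 613/229 618/231
184 583/246 586/244 589/242 591/240 594/237 599/239 602/238 606/238 606/230 610/232 613/229 619/233
186 580/240 582/237 587/240 591/240 594/237 597/237 602/238 604/235 607/233 612/236 613/230 615/227
188 580/240 582/238 586/238 589/237 595/240 598/238 601/237 606/239 606/232 612/236 613/229 616/229
190 579/239 584/240 587/239 686/432 612/275 615/273 610/254 611/249 611/243 627/266 611/227 617/230
```

View pics/e5.png

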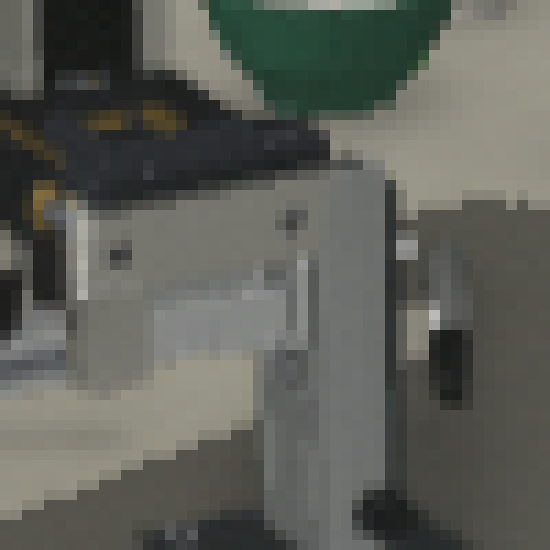

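```bash
python3 -m crank '[{"linear":[0.015,0,0],"rot":[0,0,0],"hand":0},{"linear":[0.015,0,0],"rot":[0,0,0],"hand":0},{"linear":[0,0,0],"rot":[0,0,0],"hand":0}]';  python3 -m crank '[{"linear":[0.015,0,0],"rot":[0,0,0],"hand":0},{"linear":[0,0,0],"rot":[0,0,0],"hand":0}]'
```

```text
clock: 11.52
tool_pos: [0.542, 0.251, 0.1004]
orientation: [55.6, 90.0, -123.5]
force: [0.1, 0.1, -2.4]
opening: 0.0195
clock: 11.78
tool_pos: [0.5423, 0.2509, 0.1002]
orientation: [22.8, 89.9, -156.3]
force: [-1.5, -0.2, -1.6]
opening: 0.02
```

```bash
python3 -m crank '[{"linear":[-0.008,0,-0.05],"rot":[0,0,0],"hand":0},{"linear":[0,0,-0.05],"rot":[0,0,0],"hand":0},{"linear":[0,0,0],"rot":[0,0,0],"hand":0}]';  python3 -c "
from h import *
plan([.5417,.251,.093],-89.15)"
```

```text
clock: 12.15
tool_pos: [0.5421, 0.2509, 0.0938]
orientation: [34.5, 89.9, -144.5]
force: [-0.4, -0.3, -2.4]
opening: 0.02
clock 12.15 pos [0.5421 0.2509 0.0938] force [-0.4 -0.3 -2.4] open 0.0200 j6 47.4 jaw yaw -89.09 tilt [-0.0007 -0.0005]
  lin units [-0.007  0.002 -0.013] rot units [ 0.006 -0.008 -0.012]
```

```bash
python3 -m crank '[{"linear":[-0.003,0,-0.03],"rot":[0,0,0],"hand":0},{"linear":[0,0,0],"rot":[0,0,0],"hand":0}]';python3 -m crank '[{"linear":[0,0,-0.02],"rot":[0,0,0],"hand":0},{"linear":[0,0,0],"rot":[0,0,0],"hand":0}]';python3 -m crank '[{"linear":[0,0,-0.02],"rot":[0,0,0],"hand":0},{"linear":[0,0,0],"rot":[0,0,0],"hand":0}]'
```

```text
clock: 12.4
tool_pos: [0.5421, 0.2509, 0.0918]
orientation: [38.7, 90.0, -140.4]
force: [-0.4, -0.4, -2.5]
opening: 0.0204
clock: 12.65
tool_pos: [0.5421, 0.2509, 0.0906]
orientation: [40.9, 90.0, -138.2]
force: [-1.0, -0.7, -2.6]
opening: 0.0199
clock: 12.9
tool_pos: [0.5417, 0.2509, 0.0895]
orientation: [28.0, 89.9, -151.1]
force: [-2.8, 0.4, -0.7]
opening: 0.0198
```

```bash
python3 -m crank '[{"linear":[0,0,0],"rot":[0,0,0],"hand":0.3},{"linear":[0,0,0],"rot":[0,0,0],"hand":0.4},{"linear":[0,0,0],"rot":[0,0,0],"hand":0.5},{"linear":[0,0,0],"rot":[0,0,0],"hand":0.5}]'
python3 - <<'E'
from h import *
plan([.5417,.251,.093],-89.15)
s=snap('scene');cv2.imwrite('pics/f1.png',cv2.resize(s['image'][150:215,220:285],None,fx=9,fy=9,interpolation=cv2.INTER_NEAREST)[...,::-1])
E
```

```text
clock: 13.4
tool_pos: [0.5429, 0.2514, 0.0904]
orientation: [-158.1, 89.9, 22.9]
force: [0.4, -0.1, -0.2]
opening: 0.0428
clock 13.40 pos [0.5429 0.2514 0.0904] force [ 0.4 -0.1 -0.2] open 0.0428 j6 47.3 jaw yaw -89.07 tilt [0.0012 0.0005]
  lin units [-0.019 -0.007  0.044] rot units [-0.006  0.014 -0.016]
```

View pics/f1.png

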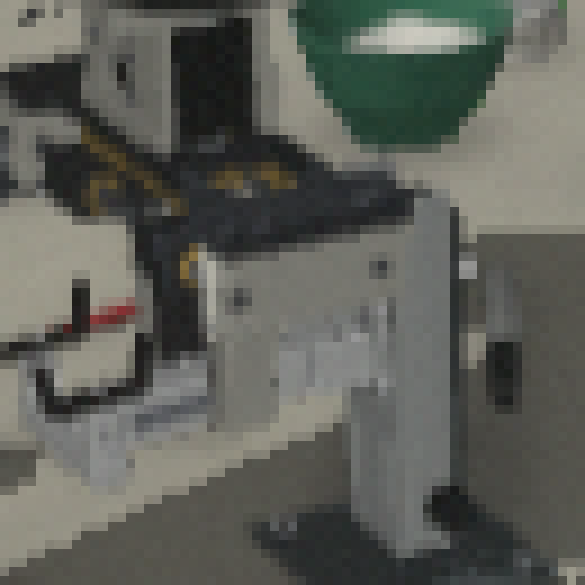

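```bash
python3 -m crank '[{"linear":[0,0,0.3],"rot":[0,0,0],"hand":0.5},{"linear":[0,0,0.5],"rot":[0,0,0],"hand":0.5},{"linear":[0,0,0.5],"rot":[0,0,0],"hand":0.5},{"linear":[0,0,0.2],"rot":[0,0,0],"hand":0},{"linear":[0.3,0,0],"rot":[0,0,0],"hand":0},{"linear":[0.4,0,0],"rot":[0,0,0],"hand":0},{"linear":[0.2,0,0],"rot":[0,0,0],"hand":0},{"linear":[0,0,0],"rot":[0,0,0],"hand":0}]'
python3 - <<'E'
from h import *
plan([.601,.252,.16],-89.15)
s=snap('scene');P=pts(s);cv2.imwrite('pics/f2.png',cv2.resize(s['image'][150:215,220:285],None,fx=9,fy=9,interpolation=cv2.INTER_NEAREST)[...,::-1])
E
```

```text
clock: 14.45
tool_pos: [0.5965, 0.2506, 0.1806]
orientation: [23.1, 89.9, -156.0]
force: [-0.8, -0.1, -0.3]
opening: 0.0019
clock 14.45 pos [0.5965 0.2506 0.1806] force [-0.8 -0.1 -0.3] open 0.0019 j6 50.9 jaw yaw -89.08 tilt [-0.0021 -0.0009]
  lin units [ 0.076  0.023 -0.343] rot units [ 0.011 -0.024 -0.013]
```

View pics/f2.png

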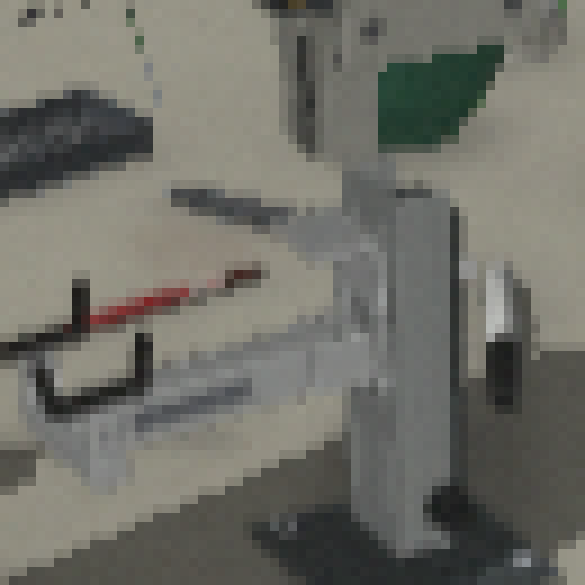

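```bash
python3 -m crank '[{"linear":[0.076,0.023,-0.15],"rot":[0.01,-0.02,0],"hand":0},{"linear":[0,0,-0.2],"rot":[0,0,0],"hand":0},{"linear":[0,0,0],"rot":[0,0,0],"hand":0}]'
python3 - <<'E'
from h import *
plan([.601,.252,.15],-89.15)
E
```

```text
clock: 14.88
tool_pos: [0.599, 0.2519, 0.1574]
orientation: [12.7, 89.9, -166.3]
force: [-0.2, -0.2, -0.2]
opening: 0.0004
clock 14.88 pos [0.599  0.2519 0.1574] force [-0.2 -0.2 -0.2] open 0.0004 j6 51.0 jaw yaw -89.05 tilt [-0.002  -0.0005]
  lin units [ 0.033  0.001 -0.124] rot units [ 0.005 -0.023 -0.02 ]
```

```bash
python3 -m crank '[{"linear":[0.03,0,-0.05],"rot":[0,-0.02,0],"hand":0},{"linear":[0,0,0],"rot":[0,0,0],"hand":0}]';python3 -m crank '[{"linear":[0,0,-0.05],"rot":[0,0,0],"hand":0},{"linear":[0,0,0],"rot":[0,0,0],"hand":0}]';python3 -m crank '[{"linear":[0,0,-0.04],"rot":[0,0,0],"hand":0},{"linear":[0,0,0],"rot":[0,0,0],"hand":0}]'
```

```text
clock: 15.12
tool_pos: [0.6008, 0.252, 0.1543]
orientation: [82.2, 90.0, -96.8]
force: [0.6, -0.2, -1.1]
opening: 0.0005
clock: 15.38
tool_pos: [0.601, 0.2522, 0.1515]
orientation: [160.6, 90.0, -18.4]
force: [-0.9, 0.0, 0.1]
opening: 0.0006
clock: 15.62
tool_pos: [0.6011, 0.2523, 0.1494]
orientation: [-171.7, 89.9, 9.3]
force: [1.0, 0.2, 0.1]
opening: 0.0007
```

```bash
python3 -m crank '[{"linear":[0,0,-0.03],"rot":[0,0,0],"hand":0},{"linear":[0,0,0],"rot":[0,0,0],"hand":0}]';python3 -m crank '[{"linear":[0,0,-0.03],"rot":[0,0,0],"hand":0},{"linear":[0,0,0],"rot":[0,0,0],"hand":0}]';python3 -m crank '[{"linear":[0,0,-0.03],"rot":[0,0,0],"hand":0},{"linear":[0,0,0],"rot":[0,0,0],"hand":0}]'
```

```text
clock: 15.88
tool_pos: [0.6012, 0.2524, 0.1482]
orientation: [-165.0, 89.9, 15.9]
force: [-0.7, -0.5, -0.8]
opening: 0.0005
clock: 16.12
tool_pos: [0.6012, 0.2524, 0.1471]
orientation: [-162.8, 89.9, 18.2]
force: [-1.3, -0.5, 0.4]
opening: 0.0004
clock: 16.38
tool_pos: [0.6012, 0.2525, 0.1462]
orientation: [-162.0, 89.8, 19.0]
force: [-1.1, -0.5, 0.4]
opening: 0.0004
```

```bash
python3 -m crank '[{"linear":[0,0,-0.03],"rot":[0,0,0],"hand":0},{"linear":[0,0,-0.02],"rot":[0,0,0],"hand":0}]';python3 -m crank '[{"linear":[0,0,-0.03],"rot":[0,0,0],"hand":0},{"linear":[0,0,-0.02],"rot":[0,0,0],"hand":0}]'
python3 - <<'E'
from h import *
plan([.601,.252,.13],-89.15)
s=snap('scene');P=pts(s);cv2.imwrite('pics/f3.png',cv2.resize(s['image'][150:215,220:285],None,fx=9,fy=9,interpolation=cv2.INTER_NEAREST)[...,::-1])
E
```

```text
clock: 16.62
tool_pos: [0.6013, 0.2525, 0.1454]
orientation: [-166.3, 89.8, 14.8]
force: [-6.5, -0.6, 11.6]
opening: 0.0002
clock: 16.88
tool_pos: [0.6013, 0.2525, 0.1455]
orientation: [-166.8, 89.7, 14.3]
force: [-4.0, -0.2, 9.3]
opening: 0.0004
clock 16.88 pos [0.6013 0.2525 0.1455] force [-4.  -0.2  9.3] open 0.0004 j6 51.0 jaw yaw -88.91 tilt [0.0056 0.0014]
  lin units [-0.004 -0.008 -0.258] rot units [-0.016  0.064 -0.047]
```

View pics/f3.png

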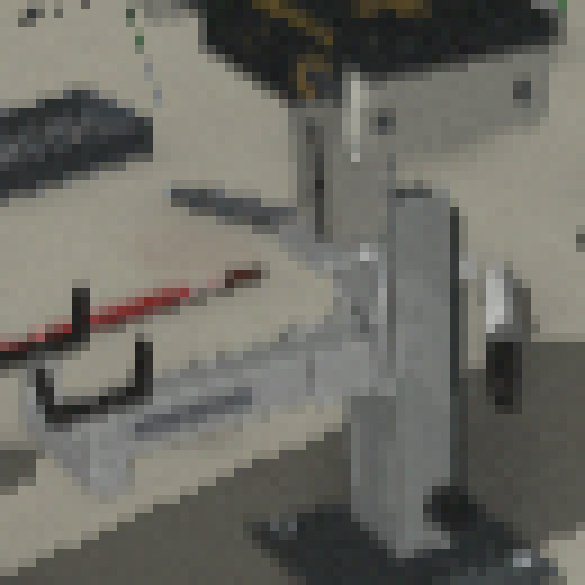

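```bash
python3 -m crank '[{"linear":[-0.005,0,-0.05],"rot":[0,0.04,0],"hand":0},{"linear":[0,0,-0.04],"rot":[0,0,0],"hand":0}]';python3 -m crank '[{"linear":[0,0,-0.05],"rot":[0,0,0],"hand":0},{"linear":[0,0,-0.05],"rot":[0,0,0],"hand":0}]'
python3 - <<'E'
from h import *
plan([.601,.252,.13],-89.15)
E
```

```text
clock: 17.18
tool_pos: [0.6012, 0.2527, 0.1422]
orientation: [-150.9, 89.7, 30.2]
force: [0.3, 0.7, 1.5]
opening: 0.0003
clock: 17.42
tool_pos: [0.6013, 0.2526, 0.1365]
orientation: [-157.3, 89.7, 23.9]
force: [-11.0, -0.7, 24.3]
opening: 0.0006
clock 17.43 pos [0.6013 0.2526 0.1365] force [-11.   -0.7  24.3] open 0.0006 j6 51.2 jaw yaw -88.85 tilt [0.0041 0.0018]
  lin units [-0.005 -0.011 -0.108] rot units [-0.021  0.047 -0.059]
```

```bash
python3 -m crank '[{"linear":[0,0,0],"rot":[0,0.03,0],"hand":0}]'; python3 -m crank '[{"linear":[0,0,-0.03],"rot":[0,0,0],"hand":0},{"linear":[0,0,-0.03],"rot":[0,0,0],"hand":0}]'
python3 - <<'E'
from h import *
L=[eyes.snapshot('scene') for _ in range(4)]
d=np.stack([l['depth'] for l in L]); d[d==0]=np.nan
s=dict(L[0]); s['depth']=np.nan_to_num(np.nanmedian(d,0)); s['image']=np.mean([l['image'] for l in L],0).astype(np.uint8)
np.savez('scene_h.npz',**s); P=pts(s)
cv2.imwrite('pics/f4.png',cv2.resize(s['image'][160:210,235:285],None,fx=11,fy=11,interpolation=cv2.INTER_NEAREST)[...,::-1])
for v in range(178,202,1): print(v,' '.join('%d/%d/%d'%tuple((P[v,u]*1000).round()) for u in range(256,266)))
E
```

```text
clock: 17.55
tool_pos: [0.6012, 0.2526, 0.1368]
orientation: [-132.3, 89.9, 48.8]
force: [-2.6, 0.5, 4.3]
opening: 0.0004
clock: 17.8
tool_pos: [0.6012, 0.2526, 0.1366]
orientation: [-154.6, 89.8, 26.6]
force: [-8.4, -1.3, 16.5]
opening: 0.0006
178 590/244/140 591/237/142 594/236/142 597/235/142 602/237/140 606/238/139 610/238/138 612/235/139 613/229/141 618/230/139
179 591/245/136 590/237/139 595/238/137 598/237/137 603/238/136 607/239/135 613/245/131 611/233/136 612/227/138 617/228/136
180 588/240/135 591/238/135 594/237/134 596/233/135 600/234/134 602/230/135 607/233/133 611/233/132 613/230/133 618/231/132
181 585/234/134 587/230/135 593/236/131 596/233/132 600/233/131 605/235/129 606/231/130 611/233/129 614/230/129 617/230/128
182 585/234/130 588/232/130 606/261/115 606/254/118 605/243/122 605/236/125 607/232/126 613/236/123 614/231/125 618/232/123
183 713/496/-2 606/268/109 606/261/111 605/252/115 606/245/118 604/235/122 608/234/121 612/235/120 614/231/121 617/230/121
184 709/487/-3 606/269/104 605/259/109 606/253/111 604/243/115 606/238/116 606/231/119 611/234/117 613/230/118 6
[... 1271 characters left out ...]
2/229/77 617/232/75
196 586/239/75 590/239/74 594/239/74 611/266/58 613/262/59 613/254/63 607/235/72 611/234/71 611/228/74 617/231/72
197 655/379/-4 656/372/-1 659/371/-1 613/270/52 611/257/58 611/251/60 611/243/64 612/236/67 612/229/70 616/230/68
198 648/365/0 654/369/-3 654/362/0 612/268/49 612/261/52 611/251/57 611/242/60 612/236/63 612/230/65 617/232/63
199 646/361/-2 647/356/0 652/356/-2 614/273/42 611/259/49 612/253/51 611/243/56 611/235/60 612/229/62 617/232/59
200 641/351/-1 645/351/-2 649/351/-3 613/270/40 612/261/44 612/252/48 612/245/51 615/243/51 613/232/56 616/230/57
201 639/348/-4 641/344/-2 644/342/-2 612/269/37 609/255/44 611/252/45 611/244/48 613/240/49 612/231/53 616/231/52
```

View pics/f4.png

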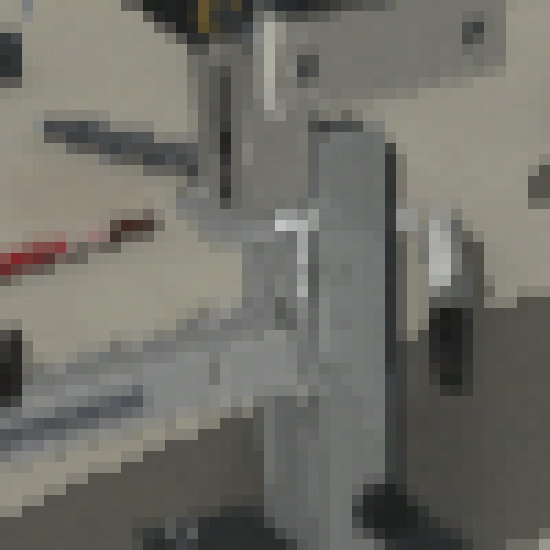

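```bash
python3 -m crank '[{"linear":[-0.03,0,0],"rot":[0,0.03,0],"hand":0}]'; python3 -m crank '[{"linear":[-0.01,0,-0.04],"rot":[0,0,0],"hand":0},{"linear":[-0.01,0,-0.05],"rot":[0,0,0],"hand":0}]'
python3 - <<'E'
from h import *
plan([.601,.252,.13],-89.15)
E
```

```text
clock: 18.12
tool_pos: [0.6, 0.2528, 0.1372]
orientation: [-131.6, 89.8, 49.7]
force: [-0.2, -0.7, 0.2]
opening: 0.0005
clock: 18.38
tool_pos: [0.6001, 0.2529, 0.1363]
orientation: [-160.2, 89.6, 21.1]
force: [-10.1, -2.9, 27.2]
opening: 0.0002
clock 18.38 pos [0.6001 0.2529 0.1363] force [-10.1  -2.9  27.2] open 0.0002 j6 51.2 jaw yaw -88.67 tilt [0.0059 0.0023]
  lin units [ 0.015 -0.015 -0.104] rot units [-0.026  0.068 -0.097]
```

```bash
python3 -m crank '[{"linear":[0,0,0.1],"rot":[0,0.05,0],"hand":0},{"linear":[-0.2,0,0.4],"rot":[0,0,0],"hand":0},{"linear":[-0.6,0,0.6],"rot":[0,0,0],"hand":0},{"linear":[-0.7,0,0.3],"rot":[0,0,0],"hand":0.5},{"linear":[-0.7,0,0],"rot":[0,0,0],"hand":0.5},{"linear":[-0.5,-0.3,0],"rot":[0,0,0],"hand":0.5},{"linear":[0,0,0],"rot":[0,0,0],"hand":0.5}]'
python3 - <<'E'
from h import *
plan([.601,.252,.13],-89.15)
for n in('scene','top'):
    L=[eyes.snapshot(n) for _ in range(6)]
    d=np.stack([l['depth'] for l in L]); d[d==0]=np.nan
    s=dict(L[0]); s['depth']=np.nan_to_num(np.nanmedian(d,0)); s['image']=np.mean([l['image'] for l in L],0).astype(np.uint8)
    np.savez(n+'_h.npz',**s)
s=load('scene_h');t=load('top_h');P=pts(s)
cv2.imwrite('pics/g1.png',cv2.resize(s['image'][155:215,220:285],None,fx=10,fy=9.5,interpolation=cv2.INTER_CUBIC)[...,::-1])
cv2.imwrite('pics/g2.png',cv2.resize(t['image'][155:230,220:280],None,fx=8,fy=8,interpolation=cv2.INTER_CUBIC)[...,::-1])
for v in range(168,200,1): print(v,' '.join('%d/%d/%d'%tuple((P[v,u]*1000).round()) for u in range(257,264)))
P=pts(t);print('topz');
for v in range(158,212,2): print(v,' '.join('%4d'%(P[v,u,2]*1000) for u in range(232,262)))
E
```

```text
clock: 19.25
tool_pos: [0.4333, 0.2337, 0.2178]
orientation: [-0.1, 89.8, -178.8]
force: [1.3, 0.3, 0.7]
opening: 0.0346
clock 19.25 pos [0.4333 0.2337 0.2178] force [1.3 0.3 0.7] open 0.0346 j6 40.2 jaw yaw -88.76 tilt [-0.0035 -0.0001]
  lin units [ 2.795  0.305 -1.463] rot units [ 0.001 -0.04  -0.078]
168 790/638/-1 613/272/162 617/272/161 620/271/161 623/269/161 628/272/159 633/273/158
169 785/629/-2 611/269/160 611/262/162 616/264/160 624/271/156 628/273/155 632/271/155
170 780/617/-1 612/272/155 611/262/159 611/255/161 615/255/160 627/270/152 633/275/150
171 775/609/-2 613/272/151 611/262/155 611/255/157 611/247/160 613/243/161 629/267/149
172 769/597/-2 611/270/148 612/265/150 612/255/153 611/247/156 612/241/159 612/233/161
173 764/586/-1 611/269/145 615/271/143 611/254/151 612/248/152 612/241/155 612/233/158
174 760/578/-2 611/270/141 614/268/141 611/255/146 611/247/149 612/241/151 610/230/156
175 756/571/-4 612/272/136 615/270/136 611/255/143 612/248/145 615/246/145 611/232/151
176 606/269/135 611/271/133 614/269/133 611/255/139 611/247/142 612/242/143 612/234/146
177 602/26
[... 5388 characters left out ...]
 656  656  656  656  655  655  654  655  656  656  656  652   -2    0   -1   -1   -2
204  655  656  656  657  656  657  657  658  657  658  654  656  656  656  656  657  656  656  658  657  657  656  655  655  657  655  654   -4    1    1
206  655  657  657  659  657  656  657  657  657  657  653  657  658  658  658  657  658  658  657  657  657  657  657  655  655  656  656  657  654    0
208  657  658  657  658  659  657  659  658  658  659  657  659  656  657  658  657  658  658  659  658  657  656  656  656  650  656  656  656  654  654
210  655  657  659  659  658  659  659  657  658  657  659  660  656  658  660  659  659  658  657  659  659  658  658  657  656  656  657  657  655  656
```

View pics/g1.png

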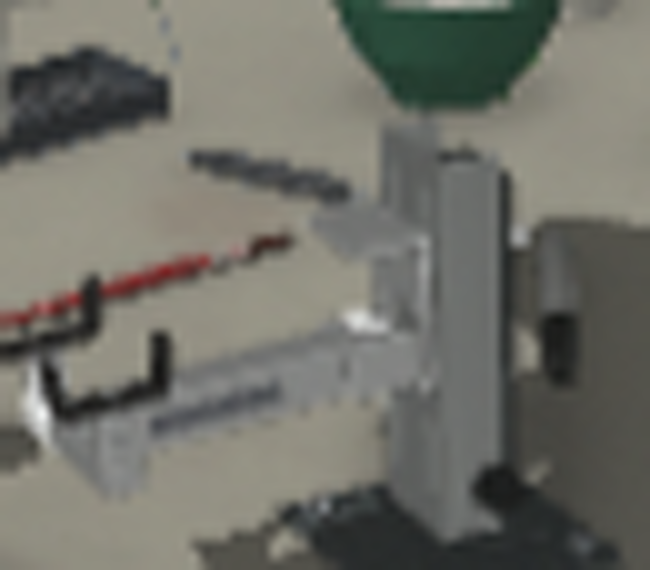

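View pics/g2.png

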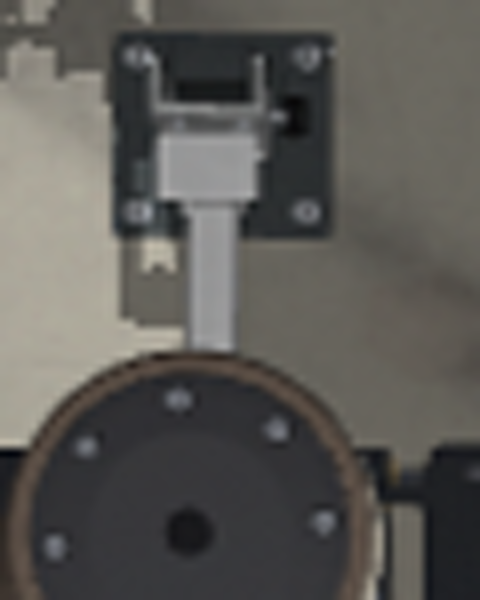

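Run:
```python
from h import *
t=load('top_h');P=pts(t);im=t['image'].astype(int);s=load('scene_h');Q=pts(s);js=s['image'].astype(int)
cv2.imwrite('pics/h1.png',cv2.resize(t['image'][180:220,360:440],None,fx=9,fy=9,interpolation=cv2.INTER_CUBIC)[...,::-1])
cv2.imwrite('pics/h2.png',cv2.resize(s['image'][270:330,290:375],None,fx=9,fy=9,interpolation=cv2.INTER_CUBIC)[...,::-1])
def rect(m,z,n,cam):
    v,u=np.nonzero(m); W=np.array([onz(cam,a,b,z) for a,b in zip(u,v)])[:,:2].astype(np.float32); r=cv2.minAreaRect(W); print(n,len(W),W.mean(0).round(4),np.round(r[0],4),np.round(r[1],4),r[2])
R=(P[...,0]>.47)&(P[...,0]<.6)&(P[...,1]>-.4)&(P[...,1]<-.15)
b=im.mean(2)
dark=R&(b<75)&(im[...,2]-im[...,0]<25)&(P[...,2]>.004)&(P[...,2]<.014); rect(dark,.008,'rest',t)
k=R&(P[...,2]>.026); rect(k,.0215,'barrel>26',t)
k=R&(b>130)&(abs(im[...,0]-im[...,2])<60)&(P[...,2]>.012); rect(k,.0215,'white',t)
R2=(Q[...,0]>.47)&(Q[...,0]<.6)&(Q[...,1]>-.4)&(Q[...,1]<-.15)
for nm,I,RR,PP,cam in(('top',im,R,P,t),('scene',js,R2,Q,s)):
    k=RR&(I[...,2]-I[...,0]>70)&(PP[...,2]>.015); v,u=np.nonzero(k); print(nm,'blue',len(u),np.median(PP[k],0))
```

```text
rest 77 [ 0.537  -0.2643] [ 0.5346 -0.2653] [0.0388 0.0897] 14.161794662475586
barrel>26 231 [ 0.5329 -0.2618] [ 0.5354 -0.2721] [0.0247 0.1736] 14.796610832214355
white 167 [ 0.5331 -0.2691] [ 0.5376 -0.2886] [0.0206 0.1539] 14.794631958007812
top blue 26 [ 0.53412784 -0.27685938  0.03287699]
scene blue 55 [ 0.5271918  -0.27606092  0.02992552]
```

View pics/h1.png

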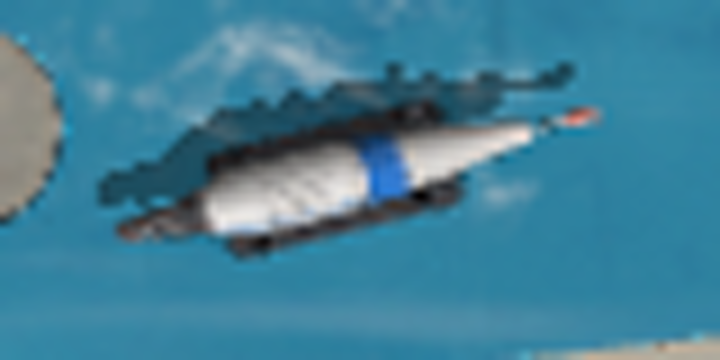

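View pics/h2.png

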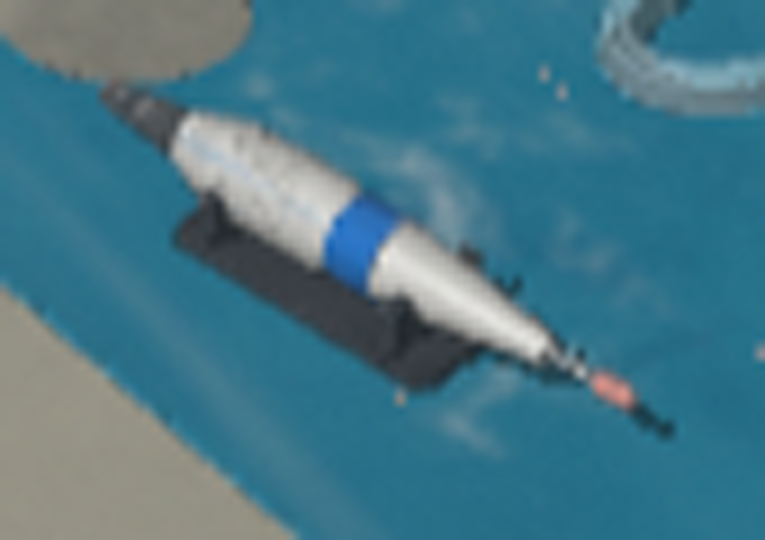

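```bash
python3 -m crank '[{"linear":[0.1,-0.4,0],"rot":[0,0,-1],"hand":1},{"linear":[0.1,-0.6,0],"rot":[0,0,-1],"hand":1},{"linear":[0.1,-0.6,0],"rot":[0,0,-1],"hand":1},{"linear":[0.1,-0.6,0],"rot":[0,0,-1],"hand":1},{"linear":[0.1,-0.6,0],"rot":[0,0,-1],"hand":1},{"linear":[0.1,-0.6,0],"rot":[0,0,-1],"hand":1},{"linear":[0.1,-0.6,0],"rot":[0,0,-1],"hand":1},{"linear":[0.1,-0.6,0],"rot":[0,0,-1],"hand":1},{"linear":[0.1,-0.6,0],"rot":[0,0,-1],"hand":1},{"linear":[0.1,-0.6,0],"rot":[0,0,-1],"hand":1},{"linear":[0.1,-0.6,0],"rot":[0,0,-1],"hand":1},{"linear":[0.1,-0.6,0],"rot":[0,0,-1],"hand":1},{"linear":[0.1,-0.6,0],"rot":[0,0,-1],"hand":1},{"linear":[0.1,-0.4,0],"rot":[0,0,-1],"hand":1},{"linear":[0.1,0,0],"rot":[0,0,-0.6],"hand":1},{"linear":[0,0,0],"rot":[0,0,0],"hand":1}]'
python3 - <<'E'
from h import *
plan([.535,-.2685,.09],-165.2)
for n in('scene','top'):
    L=[eyes.snapshot(n) for _ in range(6)]
    d=np.stack([l['depth'] for l in L]); d[d==0]=np.nan
    s=dict(L[0]); s['depth']=np.nan_to_num(np.nanmedian(d,0)); s['image']=np.mean([l['image'] for l in L],0).astype(np.uint8)
    np.savez(n+'_i.npz',**s)
s=load('scene_i');t=load('top_i')
cv2.imwrite('pics/i1.png',cv2.resize(s['image'][155:215,210:285],None,fx=9,fy=9,interpolation=cv2.INTER_CUBIC)[...,::-1])
cv2.imwrite('pics/i2.png',cv2.resize(t['image'][155:225,215:280],None,fx=8.5,fy=8.5,interpolation=cv2.INTER_CUBIC)[...,::-1])
P=pts(t)
q=lambda a:np.median(a)*1000
print('strip rim',q(P[168,241:251,2]),'flange rows',[round(q(P[r,241:251,2]),1) for r in range(171,180)],'arm rows',[(round(q(P[r,244:250,2]),1)) for r in range(180,212,2)])
E
```

```text
clock: 21.85
tool_pos: [0.5274, -0.2619, 0.2171]
orientation: [14.7, 89.9, 120.5]
force: [-0.4, 0.2, -0.8]
opening: 0.0877
clock 21.85 pos [ 0.5274 -0.2619  0.2171] force [-0.4  0.2 -0.8] open 0.0877 j6 23.3 jaw yaw -164.20 tilt [-0.0011  0.0018]
  lin units [ 0.126 -0.11  -2.118] rot units [-0.021 -0.012 -0.201]
strip rim 162.37809808272985 flange rows [np.float64(134.8), np.float64(135.8), np.float64(135.9), np.float64(135.0), np.float64(135.2), np.float64(135.6), np.float64(134.7), np.float64(135.3), np.float64(135.3)] arm rows [np.float64(95.0), np.float64(94.6), np.float64(94.5), np.float64(94.0), np.float64(92.9), np.float64(92.5), np.float64(93.0), np.float64(93.4), np.float64(91.6), np.float64(90.2), np.float64(91.9), np.float64(91.3), np.float64(90.8), np.float64(90.1), np.float64(89.3), np.float64(89.4)]
```

View pics/i1.png

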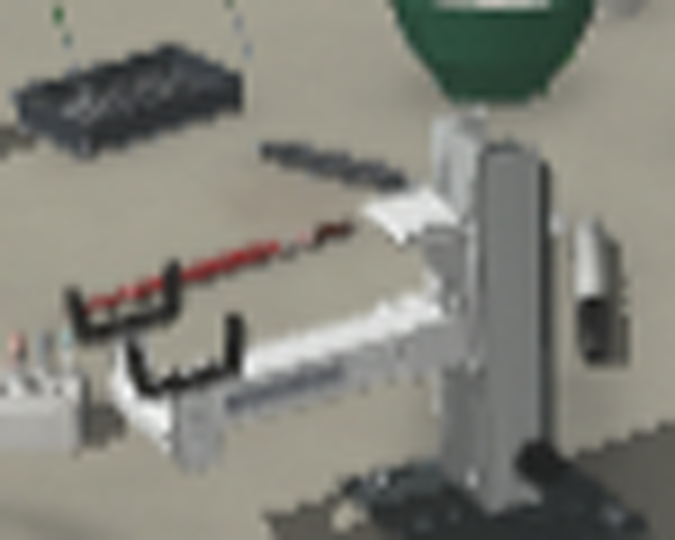

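View pics/i2.png

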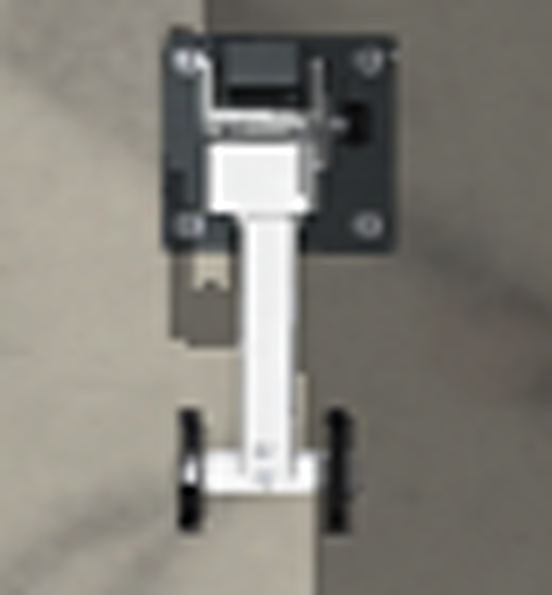

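Run:
```python
from h import *
t=load('top_i');P=pts(t);s=load('scene_i');Q=pts(s)
for nm,c0,c1 in(('+y',234,241),('-y',251,259)):
    print(nm)
    for r in range(201,220): print(r,' '.join('%d/%d/%d'%tuple((P[r,c]*1000).round()) if P[r,c,2]>.03 else '.' for c in range(c0,c1)))
b=s['image'].mean(2)
m=(b<70)&(Q[...,2]>.09)&(Q[...,2]<.15)&(Q[...,0]>.44)&(Q[...,0]<.54)&(Q[...,1]>.2)&(Q[...,1]<.3)
v,u=np.nonzero(m)
W=Q[m]
for lo,hi in((.2,.25),(.25,.3)):
    w=W[(W[:,1]>lo)&(W[:,1]<hi)]; 
    if len(w):
        print('scene saddle',len(w),np.median(w,0),w.min(0),w.max(0)); h=w[w[:,2]<w[:,2].min()+.012]; print('  floor',np.median(h,0))
        k=w[w[:,2]>w[:,2].max()-.008]; print('  tops',k.round(3).tolist())
```

```text
+y
201 . . . . . . .
202 . . . . . . .
203 . . 508/280/121 507/277/123 507/274/125 . .
204 . . 504/280/124 504/277/121 504/274/123 . .
205 . . 502/281/104 502/278/106 502/274/107 . .
206 . . 499/281/105 499/278/105 499/274/107 . .
207 . . 495/281/106 495/278/106 495/274/109 . .
208 . . 492/281/104 492/278/104 492/274/104 494/272/82 494/269/83
209 . . 489/281/105 489/277/106 489/274/105 490/272/82 490/269/81
210 . . 486/281/103 486/277/108 486/274/103 487/272/84 487/269/83
211 . . 483/281/105 482/277/107 483/274/107 484/272/81 484/269/83
212 . . 479/281/106 479/277/109 479/274/108 480/272/82 480/269/84
213 . . 476/281/105 476/277/105 476/274/108 . .
214 . . 473/280/105 473/277/105 473/274/104 . .
215 . . 470/280/107 469/277/110 470/274/107 . .
216 . . 466/279/121 466/276/121 466/273/120 . .
217 . . 463/279/120 463/276/120 463/273/117 . .
218 . . . . . . .
219 . . . . . . .
-y
201 . . . . . . . .
202 . . . . . . . .
203 . . . 508/222/125 508/219/123 . . .
204 . . . 505/222/126 505/219/125 . . .
205 . . . 503/222/110 503/219/110 . . .
206 . . . 499/223/106 500/219/105 . . .
207 . . . 49
[... 664 characters left out ...]
saddle 32 [0.48910568 0.219889   0.10958058] [0.46117068 0.21706772 0.10283408] [0.50500371 0.22568762 0.12351581]
  floor [0.48831449 0.2194635  0.10499363]
  tops [[0.503, 0.226, 0.122], [0.505, 0.222, 0.124], [0.502, 0.223, 0.12], [0.504, 0.219, 0.121], [0.502, 0.223, 0.116], [0.504, 0.221, 0.117], [0.463, 0.224, 0.122], [0.461, 0.22, 0.12], [0.464, 0.218, 0.12], [0.464, 0.218, 0.117]]
scene saddle 32 [0.48739511 0.27631612 0.10589824] [0.4623162  0.27366842 0.10218893] [0.50376592 0.28174145 0.12436493]
  floor [0.4835529  0.27631184 0.1051701 ]
  tops [[0.504, 0.276, 0.124], [0.502, 0.281, 0.119], [0.504, 0.277, 0.12], [0.501, 0.279, 0.116], [0.503, 0.274, 0.118], [0.463, 0.275, 0.119]]
```

```bash
python3 -m crank '[{"linear":[0.126,-0.11,-0.4],"rot":[-0.02,-0.01,-0.2],"hand":1},{"linear":[0,0,-0.6],"rot":[0,0,0],"hand":1},{"linear":[0,0,-0.6],"rot":[0,0,0],"hand":1},{"linear":[0,0,-0.4],"rot":[0,0,0],"hand":1},{"linear":[0,0,0],"rot":[0,0,0],"hand":1}]'
python3 - <<'E'
from h import *
plan([.535,-.2685,.013],-165.2)
E
```

```text
clock: 23.08
tool_pos: [0.5357, -0.2683, 0.0957]
orientation: [-120.4, 89.8, -15.5]
force: [-0.3, -0.3, 1.3]
opening: 0.0874
clock 23.07 pos [ 0.5357 -0.2683  0.0957] force [-0.3 -0.3  1.3] open 0.0874 j6 22.8 jaw yaw -165.14 tilt [ 0.0035 -0.001 ]
  lin units [-0.011 -0.004 -1.378] rot units [ 0.011  0.04  -0.013]
```

```bash
python3 -m crank '[{"linear":[-0.01,0,-0.4],"rot":[0.01,0.04,0],"hand":1},{"linear":[0,0,-0.4],"rot":[0,0,0],"hand":1},{"linear":[0,0,-0.3],"rot":[0,0,0],"hand":1},{"linear":[0,0,0],"rot":[0,0,0],"hand":1}]'
python3 - <<'E'
from h import *
plan([.535,-.2685,.013],-165.2)
E
```

```text
clock: 23.58
tool_pos: [0.539, -0.2693, 0.0337]
orientation: [-124.8, 89.6, -19.9]
force: [-0.2, -0.5, 0.2]
opening: 0.0875
clock 23.57 pos [ 0.539  -0.2693  0.0337] force [-0.2 -0.5  0.2] open 0.0875 j6 22.8 jaw yaw -165.04 tilt [ 0.0071 -0.0026]
  lin units [-0.066  0.013 -0.345] rot units [ 0.029  0.081 -0.032]
```

```bash
python3 -m crank '[{"linear":[-0.066,0.013,-0.14],"rot":[0.03,0.08,-0.03],"hand":1},{"linear":[0,0,-0.12],"rot":[0,0,0],"hand":1},{"linear":[0,0,0],"rot":[0,0,0],"hand":1}]'
python3 - <<'E'
from h import *
plan([.535,-.2685,.013],-165.2)
s=snap('scene');cv2.imwrite('pics/j1.png',cv2.resize(s['image'][250:330,270:375],None,fx=7,fy=7,interpolation=cv2.INTER_CUBIC)[...,::-1])
E
```

```text
clock: 23.95
tool_pos: [0.5367, -0.2689, 0.0203]
orientation: [-117.0, 89.8, -12.2]
force: [0.3, -0.7, -0.4]
opening: 0.0878
clock 23.95 pos [ 0.5367 -0.2689  0.0203] force [ 0.3 -0.7 -0.4] open 0.0878 j6 22.8 jaw yaw -165.17 tilt [ 0.0039 -0.0008]
  lin units [-0.029  0.006 -0.122] rot units [ 0.01   0.045 -0.006]
```

View pics/j1.png

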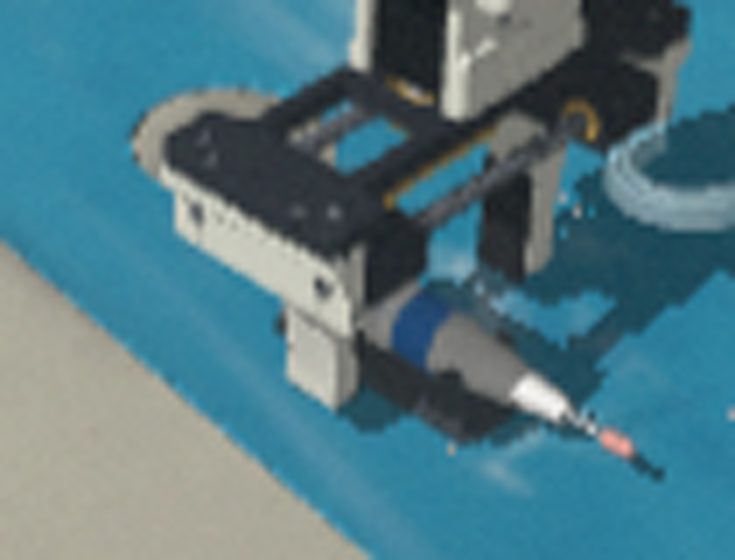

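Fingers straddle the barrel just behind the band, clear of the splint. Lower to 14 mm and close.

```bash
python3 -m crank '[{"linear":[-0.029,0.006,-0.11],"rot":[0.01,0.045,0],"hand":1},{"linear":[0,0,0],"rot":[0,0,0],"hand":0.7},{"linear":[0,0,0],"rot":[0,0,0],"hand":0.5},{"linear":[0,0,0],"rot":[0,0,0],"hand":0.4}]'; python3 -m crank '[{"linear":[0,0,0],"rot":[0,0,0],"hand":0.33},{"linear":[0,0,0],"rot":[0,0,0],"hand":0},{"linear":[0,0,0],"rot":[0,0,0],"hand":0},{"linear":[0,0,0],"rot":[0,0,0],"hand":0},{"linear":[0,0,0],"rot":[0,0,0],"hand":0}]'
python3 - <<'E'
from h import *
plan([.535,-.2685,.013],-165.2)
E
```

```text
clock: 24.5
tool_pos: [0.5354, -0.2687, 0.0141]
orientation: [-122.4, 90.0, -17.5]
force: [0.2, 0.7, 0.1]
opening: 0.0631
clock: 25.12
tool_pos: [0.5355, -0.2687, 0.0143]
orientation: [-122.7, 89.9, -17.8]
force: [0.8, -0.0, -0.6]
opening: 0.0252
clock 25.12 pos [ 0.5355 -0.2687  0.0143] force [ 0.8 -0.  -0.6] open 0.0252 j6 22.8 jaw yaw -165.15 tilt [ 0.001  -0.0003]
  lin units [-0.008  0.003 -0.021] rot units [ 0.004  0.012 -0.009]
```

Gripped (25 mm). Lift.

```bash
python3 -m crank '[{"linear":[0,0,0.1],"rot":[0,0,0],"hand":0},{"linear":[0,0,0.4],"rot":[0,0,0],"hand":0},{"linear":[0,0,0.7],"rot":[0,0,0],"hand":0},{"linear":[0,0,0.7],"rot":[0,0,0],"hand":0},{"linear":[0,0,0.7],"rot":[0,0,0],"hand":0},{"linear":[0,0,0.5],"rot":[0,0,0],"hand":0},{"linear":[0,0,0],"rot":[0,0,0],"hand":0}]'
python3 - <<'E'
from h import *
plan([.485,.2495,.2],-179.15)
s=snap('scene');cv2.imwrite('pics/j2.png',cv2.resize(s['image'][200:330,260:400],None,fx=5,fy=4.5,interpolation=cv2.INTER_CUBIC)[...,::-1])
E
```

```text
clock: 26.0
tool_pos: [0.5325, -0.2679, 0.2065]
orientation: [51.6, 89.9, 156.4]
force: [0.7, 0.1, -2.0]
opening: 0.0259
clock 26.00 pos [ 0.5325 -0.2679  0.2065] force [ 0.7  0.1 -2. ] open 0.0259 j6 22.8 jaw yaw -165.20 tilt [-0.0021  0.0009]
  lin units [-0.792  8.624 -0.108] rot units [-0.014 -0.023 -2.79 ]
```

View pics/j2.png

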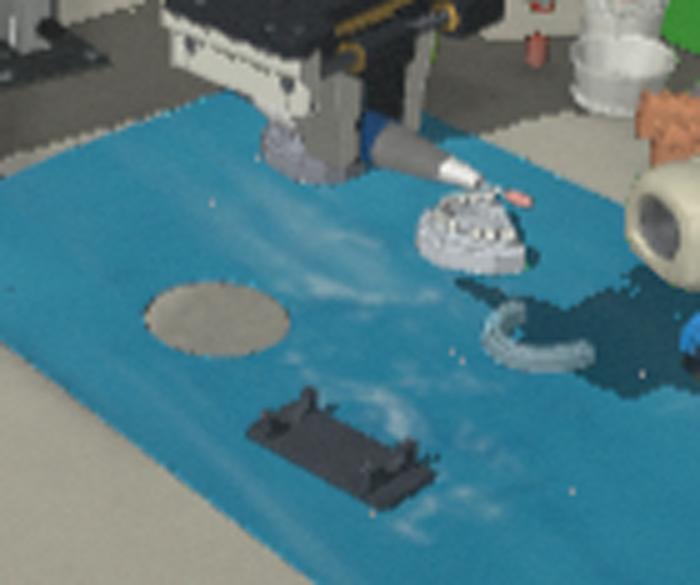

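```bash
python3 -m crank '[{"linear":[-0.05,0.3,0],"rot":[0,0,-0.1],"hand":0},{"linear":[-0.05,0.5,0],"rot":[0,0,-0.2],"hand":0},{"linear":[-0.06,0.7,0],"rot":[0,0,-0.2],"hand":0},{"linear":[-0.06,0.7,0],"rot":[0,0,-0.2],"hand":0},{"linear":[-0.06,0.7,0],"rot":[0,0,-0.2],"hand":0},{"linear":[-0.06,0.7,0],"rot":[0,0,-0.2],"hand":0},{"linear":[-0.06,0.7,0],"rot":[0,0,-0.2],"hand":0},{"linear":[-0.06,0.7,0],"rot":[0,0,-0.2],"hand":0},{"linear":[-0.06,0.7,0],"rot":[0,0,-0.2],"hand":0},{"linear":[-0.06,0.7,0],"rot":[0,0,-0.2],"hand":0},{"linear":[-0.06,0.7,0],"rot":[0,0,-0.3],"hand":0},{"linear":[-0.06,0.7,0],"rot":[0,0,-0.3],"hand":0},{"linear":[-0.06,0.4,0],"rot":[0,0,-0.3],"hand":0},{"linear":[0,0.1,0],"rot":[0,0,0],"hand":0},{"linear":[0,0,0],"rot":[0,0,0],"hand":0}]'
python3 - <<'E'
from h import *
plan([.485,.2495,.2],-179.15)
E
```

```text
clock: 27.92
tool_pos: [0.4691, 0.2426, 0.1824]
orientation: [91.9, 87.8, -178.0]
force: [-0.4, 0.6, -1.3]
opening: 0.0255
clock 27.93 pos [0.4691 0.2426 0.1824] force [-0.4  0.6 -1.3] open 0.0255 j6 -46.6 jaw yaw -179.95 tilt [-0.038  -0.0013]
  lin units [0.265 0.115 0.294] rot units [ 0.018 -0.436  0.159]
```

```bash
python3 -m crank '[{"linear":[0.25,0.115,-0.1],"rot":[0.018,-0.436,0.159],"hand":0},{"linear":[0,0,-0.1],"rot":[0,0,0],"hand":0},{"linear":[0,0,0],"rot":[0,0,0],"hand":0}]'
python3 - <<'E'
from h import *
plan([.485,.2495,.15],-179.15)
E
```

```text
clock: 28.3
tool_pos: [0.4834, 0.2463, 0.1687]
orientation: [128.4, 89.8, -140.8]
force: [0.2, 0.5, -1.4]
opening: 0.0259
clock 28.30 pos [0.4834 0.2463 0.1687] force [ 0.2  0.5 -1.4] open 0.0259 j6 -46.9 jaw yaw -179.25 tilt [-0.0025 -0.0021]
  lin units [ 0.027  0.053 -0.312] rot units [ 0.024 -0.029  0.02 ]
```

```bash
python3 -m crank '[{"linear":[0.027,0.053,-0.15],"rot":[0.024,-0.03,0.02],"hand":0},{"linear":[0,0,-0.15],"rot":[0,0,0],"hand":0},{"linear":[0,0,0],"rot":[0,0,0],"hand":0}]'
python3 - <<'E'
from h import *
plan([.485,.2495,.14],-179.15)
L=[eyes.snapshot('scene') for _ in range(4)]
d=np.stack([l['depth'] for l in L]); d[d==0]=np.nan
s=dict(L[0]); s['depth']=np.nan_to_num(np.nanmedian(d,0)); s['image']=np.mean([l['image'] for l in L],0).astype(np.uint8)
cv2.imwrite('pics/k1.png',cv2.resize(s['image'][135:215,195:285],None,fx=8,fy=7,interpolation=cv2.INTER_CUBIC)[...,::-1])
t=snap('top');cv2.imwrite('pics/k2.png',cv2.resize(t['image'][155:235,205:290],None,fx=7,fy=7,interpolation=cv2.INTER_CUBIC)[...,::-1])
E
```

```text
clock: 28.68
tool_pos: [0.4848, 0.2487, 0.1495]
orientation: [74.9, 90.0, 165.7]
force: [-0.2, 0.6, -2.1]
opening: 0.0257
clock 28.68 pos [0.4848 0.2487 0.1495] force [-0.2  0.6 -2.1] open 0.0257 j6 -46.9 jaw yaw -179.23 tilt [-0.0008  0.0002]
  lin units [ 0.003  0.013 -0.159] rot units [-0.002 -0.009  0.016]
```

View pics/k1.png

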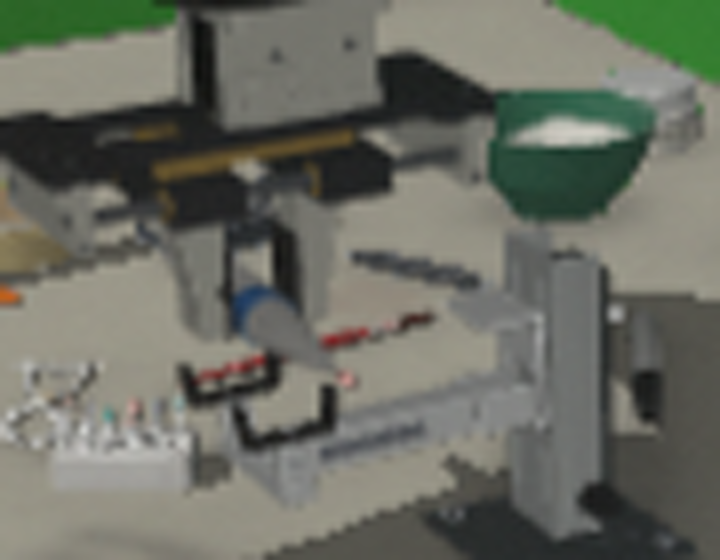

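View pics/k2.png

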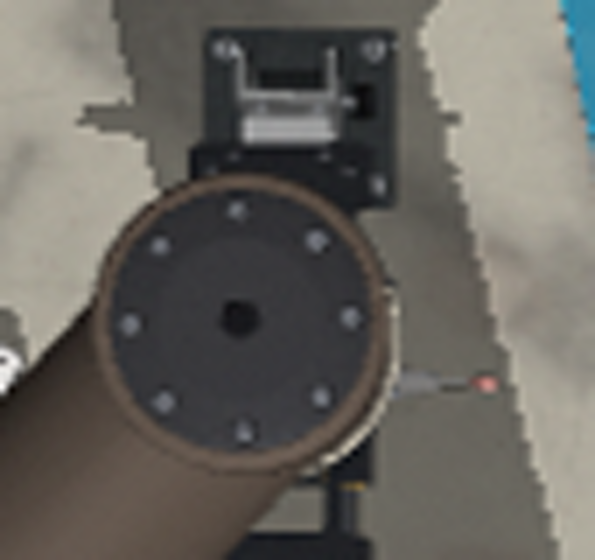

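```bash
python3 -m crank '[{"linear":[0.003,0.013,-0.2],"rot":[0,-0.01,0],"hand":0},{"linear":[0,0,-0.2],"rot":[0,0,0],"hand":0},{"linear":[0,0,-0.06],"rot":[0,0,0],"hand":0},{"linear":[0,0,0],"rot":[0,0,0],"hand":0}]'
python3 - <<'E'
from h import *
plan([.485,.2495,.112],-179.15)
E
```

```text
clock: 29.42
tool_pos: [0.4854, 0.2501, 0.121]
orientation: [-48.3, 89.9, 42.5]
force: [-0.8, 0.3, -1.7]
opening: 0.0256
clock 29.43 pos [0.4854 0.2501 0.121 ] force [-0.8  0.3 -1.7] open 0.0256 j6 -47.0 jaw yaw -179.20 tilt [0.0015 0.0014]
  lin units [-0.006 -0.01  -0.149] rot units [-0.016  0.017  0.011]
```

```bash
python3 -m crank '[{"linear":[-0.006,-0.008,-0.05],"rot":[-0.015,0.017,0],"hand":0},{"linear":[0,0,-0.04],"rot":[0,0,0],"hand":0}]'; python3 -m crank '[{"linear":[0,0,-0.03],"rot":[0,0,0],"hand":0},{"linear":[0,0,0],"rot":[0,0,0],"hand":0}]';python3 -m crank '[{"linear":[0,0,-0.03],"rot":[0,0,0],"hand":0},{"linear":[0,0,0],"rot":[0,0,0],"hand":0}]'
```

```text
clock: 29.68
tool_pos: [0.4853, 0.2498, 0.1156]
orientation: [-53.7, 90.0, 37.1]
force: [-0.4, 0.1, -1.1]
opening: 0.0256
clock: 29.92
tool_pos: [0.4853, 0.2498, 0.1137]
orientation: [-52.2, 90.0, 38.6]
force: [0.2, 0.2, -1.9]
opening: 0.0253
clock: 30.18
tool_pos: [0.4855, 0.25, 0.1125]
orientation: [-54.8, 89.9, 36.0]
force: [-2.1, -0.6, 0.4]
opening: 0.0255
```

```bash
python3 -m crank '[{"linear":[0,0,-0.01],"rot":[0,0,0],"hand":0}]'
python3 - <<'E'
from h import *
plan([.485,.2495,.112],-179.15)
L=[eyes.snapshot('scene') for _ in range(4)]
s=dict(L[0]); s['image']=np.mean([l['image'] for l in L],0).astype(np.uint8)
cv2.imwrite('pics/k3.png',cv2.resize(s['image'][155:215,205:265],None,fx=9,fy=9,interpolation=cv2.INTER_CUBIC)[...,::-1])
E
```

```text
clock: 30.3
tool_pos: [0.4855, 0.25, 0.1122]
orientation: [-54.4, 89.9, 36.4]
force: [-2.8, 0.3, 3.8]
opening: 0.0259
clock 30.30 pos [0.4855 0.25   0.1122] force [-2.8  0.3  3.8] open 0.0259 j6 -47.0 jaw yaw -179.18 tilt [0.0014 0.001 ]
  lin units [-0.008 -0.009 -0.003] rot units [-0.012  0.016  0.007]
```

View pics/k3.png

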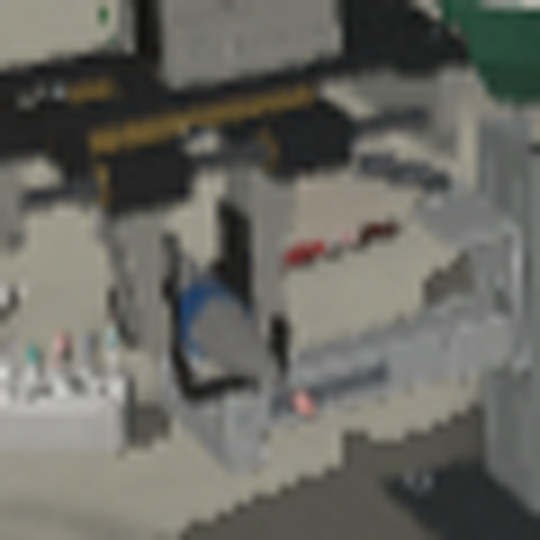

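```bash
python3 -m crank '[{"linear":[0,0,0],"rot":[0,0,0],"hand":0.32},{"linear":[0,0,0],"rot":[0,0,0],"hand":0.36},{"linear":[0,0,0],"rot":[0,0,0],"hand":0.45},{"linear":[0,0,0],"rot":[0,0,0],"hand":0.55},{"linear":[0,0,0],"rot":[0,0,0],"hand":0.55}]'
python3 - <<'E'
from h import *
plan([.485,.2495,.112],-179.15)
L=[eyes.snapshot('scene') for _ in range(4)]
s=dict(L[0]); s['image']=np.mean([l['image'] for l in L],0).astype(np.uint8)
cv2.imwrite('pics/k4.png',cv2.resize(s['image'][155:215,205:265],None,fx=9,fy=9,interpolation=cv2.INTER_CUBIC)[...,::-1])
E
```

```text
clock: 31.12
tool_pos: [0.486, 0.2503, 0.1118]
orientation: [-55.5, 89.9, 35.3]
force: [-0.8, -0.1, -0.1]
opening: 0.0477
clock 31.12 pos [0.486  0.2503 0.1118] force [-0.8 -0.1 -0.1] open 0.0477 j6 -47.0 jaw yaw -179.19 tilt [0.0021 0.0015]
  lin units [-0.017 -0.013  0.004] rot units [-0.017  0.024  0.007]
```

View pics/k4.png

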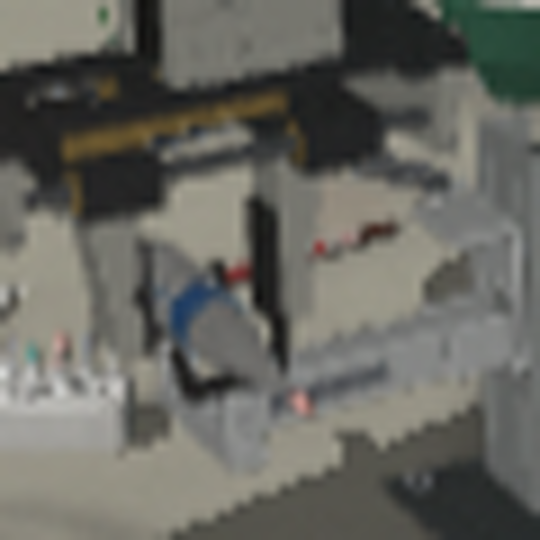

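Released and seated. Move straight up, away, and check.

```bash
python3 -m crank '[{"linear":[0,0,0.15],"rot":[0,0.02,0],"hand":0.55},{"linear":[0,0,0.3],"rot":[0,0,0],"hand":0.55},{"linear":[0,0,0.5],"rot":[0,0,0],"hand":0.55},{"linear":[0,0,0.6],"rot":[0,0,0],"hand":0.55},{"linear":[0,0,0.6],"rot":[0,0,0],"hand":0.55},{"linear":[0,-0.3,0],"rot":[0,0,0],"hand":0.55},{"linear":[0,-0.6,0],"rot":[0,0,0],"hand":0.55},{"linear":[0,-0.8,0],"rot":[0,0,0],"hand":0.55},{"linear":[0,-0.8,0],"rot":[0,0,0],"hand":0.55},{"linear":[0,-0.8,0],"rot":[0,0,0],"hand":0.55},{"linear":[0,-0.8,0],"rot":[0,0,0],"hand":0.55},{"linear":[0,0,0],"rot":[0,0,0],"hand":0.55}]'
python3 - <<'E'
from h import *
plan([.485,.2495,.112],-179.15)
for n in('scene','top'):
    L=[eyes.snapshot(n) for _ in range(6)]
    d=np.stack([l['depth'] for l in L]); d[d==0]=np.nan
    s=dict(L[0]); s['depth']=np.nan_to_num(np.nanmedian(d,0)); s['image']=np.mean([l['image'] for l in L],0).astype(np.uint8)
    np.savez(n+'_j.npz',**s)
s=load('scene_j');t=load('top_j')
cv2.imwrite('pics/l1.png',cv2.resize(s['image'][150:215,205:285],None,fx=9,fy=9,interpolation=cv2.INTER_CUBIC)[...,::-1])
cv2.imwrite('pics/l2.png',cv2.resize(t['image'][155:235,205:290],None,fx=7,fy=7,interpolation=cv2.INTER_CUBIC)[...,::-1])
cv2.imwrite('pics/l3.png',s['image'][...,::-1])
P=pts(t);q=lambda a:np.median(a)*1000
print('strip rim',q(P[168,241:251,2]),'flange rows',[round(q(P[r,241:251,2]),1) for r in range(171,180)],'arm',[(round(q(P[r,244:250,2]),1)) for r in range(180,202,2)])
E
```

```text
clock: 32.83
tool_pos: [0.4826, -0.0053, 0.248]
orientation: [-14.9, 89.9, 76.0]
force: [1.2, -0.6, -0.1]
opening: 0.0484
clock 32.83 pos [ 0.4826 -0.0053  0.248 ] force [ 1.2 -0.6 -0.1] open 0.0484 j6 -21.7 jaw yaw -179.08 tilt [0.0006 0.0024]
  lin units [ 0.039  4.246 -2.267] rot units [-0.027  0.007 -0.015]
strip rim 163.56497907754618 flange rows [np.float64(133.2), np.float64(135.6), np.float64(135.4), np.float64(135.8), np.float64(135.6), np.float64(134.5), np.float64(135.8), np.float64(134.7), np.float64(134.8)] arm [np.float64(94.8), np.float64(93.8), np.float64(94.4), np.float64(93.5), np.float64(92.2), np.float64(91.9), np.float64(93.0), np.float64(92.4), np.float64(92.9), np.float64(91.1), np.float64(90.6)]
```

View pics/l1.png

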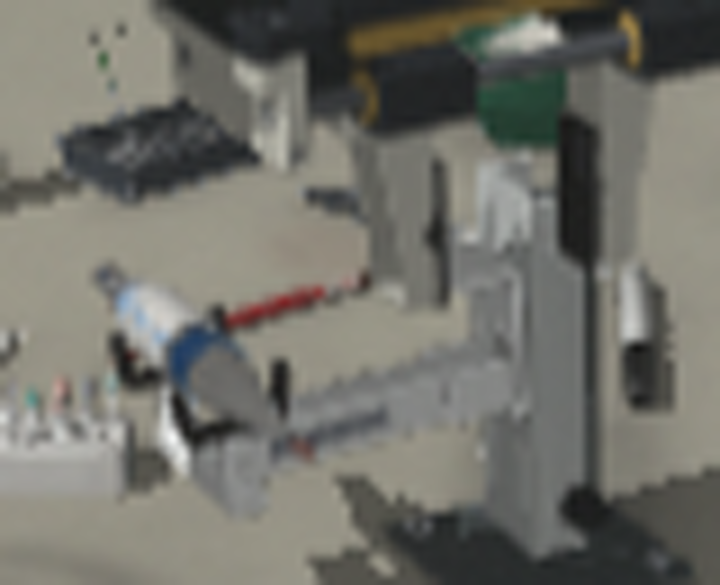

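View pics/l2.png

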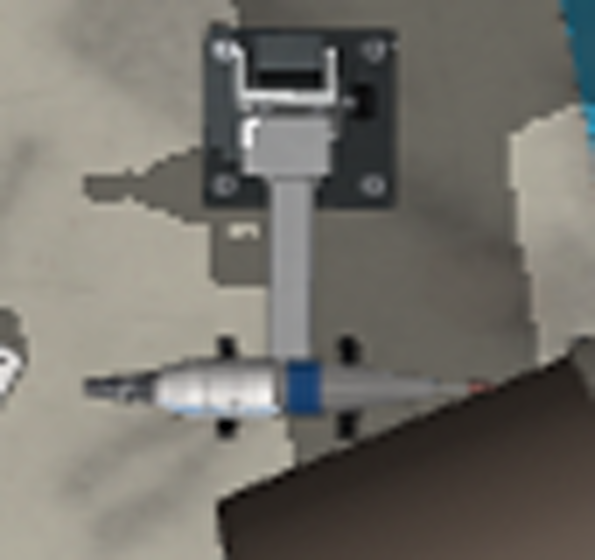

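View pics/l3.png

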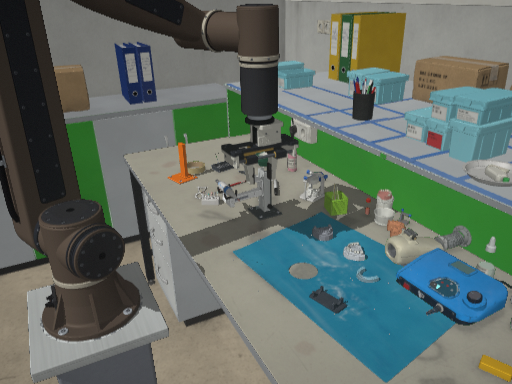

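```bash
python3 -c "
from h import *
print(ticket.close_job()); o=monitor.get_obs(); print(o['clock'])"
```

```text
the job is handed in; nothing more can be done
None
the job is handed in; nothing more can be done
```

The holder is hanging on the slotted upright and the handpiece is lying in its two saddles. The job was handed in at about 33 s of the 72 s allowed. I could not see the spring catch directly, so that it snapped out is inferred from measurements rather than confirmed by eye.

**Holder:** I gripped it by the arm and put both hooks in the top slots without feeling contact. I lowered it to the catch, let go, and pressed the flange close to the upright with the closed fingers. It dropped about 9 mm and came to a firm stop. Three presses of about 16 to 27 N, the last two after it had stopped, moved it no further.

**Seating:** The camera put the flange about 27 mm below the strip top, against 26 mm expected when fully home. The height where it stopped agrees with this within about 1 mm.

**Handpiece:** I lifted it off the rest and lowered it with a touch of about 5 N. Both cameras show it between the prongs of both saddles. It is centred to about 5 mm going by the white barrel, or about 12 mm going by barrel plus dark tail.

**Surroundings:** The cast and splint look unmoved in the last picture. I did not look at the bur block closely; no move went near it. The robot was clear of everything when I handed in.

**Checks that disagreed or were not made:**
- The holder's arm droops about 3°, with the saddle floors about 6 mm below level. It was like this before the handpiece went on, did not change under its weight, and fits the clearance behind the hook lips.
- The two cameras differed by about 1 to 2 mm on the strip's sideways position, so I used the scene camera checked against the robot.
- I made no lift test on the catch.

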